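# Wind down the hanging foot of the market scale

## Task

The shop scale rocks because one of its two front levelling feet hangs clear of the counter. Push the wings of that foot's loose screw round clockwise (seen from above), stroke after stroke with the fingertips, until its pad stands on the counter and the screw comes to its stop; do not take a wing between the fingers, and do not force the screw. Leave the other front foot's screw as it is and the jar and the two loose mushrooms where they stand.

Things in the scene. Friction and masses are not known exactly. Their poses are not given: they have to be found in the camera images.
- scale: Electronic shop scale, fixed. Housing 310 (x) x 250 (y) mm, top 102 mm high; tray on it, rim 126 mm high, inset 18 mm. Origin on the counter under its centre; x points from the operator's front (keypad) to the back, z up. Four levelling feet on lugs outside its long sides: two front at x -90, y +-162 mm, two back at x +100 mm. The housing stands close, so a finger has room only on their outer side.
- loose_pad (a point): Underside centre of the hanging foot's round rubber pad, 38 mm across. This foot is the front left or the front right one. At the start the pad hangs 5 to 8 mm above the counter, and the winged head of its screw stands that much higher above its lug than on the other three feet, which carry the scale. 0 mm when the foot is down.
- loose_hub (a point): On the loose screw's vertical axis, 37 mm out from the housing's side, at mid-height of the wings: 68 mm above the counter when down, 4 mm higher per turn backed off. Two upright flat wings in line: span 65 mm, 6 mm thick, reaching 12 mm below and above this point; hub 26 mm across at its foot, 18 at its top. Lug below: top 46 mm high, reaching 22 mm from the axis. x along one wing, z up.
- loose_wing_end (a point): Outer end of one of the loose screw's two wings, 32.5 mm from its axis, at mid-height; the other wing end lies opposite.
- loose_screw (a joint): How far the loose screw is backed off, rad: 0 = pad on the counter, screw at its hard stop; grows anticlockwise seen from above (right-hand thread, 4 mm a turn), so clockwise turning lowers the foot. Starts between 8 and 12 rad. Turns freely against about 0.05 N m (2 N on a wing) and stays where it is left.
- tight_hub (a point): The same point on the axis of the other front screw, which is down and carries load; 68 mm above the counter.
- tight_wing_end (a point): Outer end of one wing of that other front screw; to be left alone.
- jar_mid (a point): Centre of a closed honey jar, 68 mm across, 95 mm tall, loose, in front of the scale. A bystander.
- cap_a_mid (a point): Centre of a loose portobello mushroom cap, 92 mm across, 32 mm high, beside the scale. A bystander.
- cap_b_mid (a point): The same for a second such mushroom cap, on the scale's other side.
There are look-alikes about, which are no part of the job. Leave any blue, pink or purple look-alike of the part that bears loose_pad alone.

How it is judged:
By the outcome, as a careful person would: the job done as asked, in the order asked, and still so for the second after the job is handed in, with the robot touching nothing.
It also fails if it takes over 67 s, if anything falls off the work surface, if the arm or the gripper's body presses on something with over 40 N, if the wrist force passes 120 N, or if a joint passes its speed limit or range.

## Robot

A 6-joint arm with a two-finger parallel gripper is mounted at the origin on the work surface. World frame = base frame: x ahead of the robot, y to its left, z up, the work surface at z = 0. Lengths are in m, angles in degrees, forces in N, time in s.
With the tool pointing down it reaches from about 0.325 to 0.9 m from the base axis. Payload 3.5 kg.
Tool frame: the origin (TCP) lies at the very end of the fingers, on their centre line; the grasp point (between the pads) lies 19 mm behind it (ctrl.hold_point_z is the z of the grasp point in the tool frame, in m); z points along the fingers, y is the line along which they close (so a half turn about z gives the same grasp; the last joint's range is limited). The gripper opens to 85 mm and grips with 20 to 120 N. Pads are 22 mm wide; open, the fingers measure 114 mm over their backs; the gripper's body (76 mm by 85 mm) begins 54 mm behind the grasp point. The pads swing forward as they close: fully open they stand 13 mm farther back than shut.
Start: joints at [-82.414, 15.837, -1.513, 72.651, 0, 84.076], TCP at [0.146, -0.608, 0.231] pointing down, gripper open.
Joint ranges: [-178.77, 178.77], [-48.84, 107.48], [-61.69, 71.31], [-111.58, 123.2], [-90, 87.43], [-180, 180]. Speed limits (degrees/s): [147.25, 147.25, 180, 180, 180, 180].

## Interface

Orientations are given as [roll, pitch, yaw] about the fixed x, y, z axes, in that order (R = Rz(yaw) Ry(pitch) Rx(roll)).
In Python, from bench import ctrl gives the robot as it stands.
- The arm moves only by the shell command python3 -m pendant 'ROWS'. ROWS is JSON, a list of rows, each an object of numbers: "dx", "dy", "dz": the shift along the tool's x, y, z as a fraction of full scale; "ax", "ay", "az": the turn, a rotation vector about the tool's x, y, z as a fraction of full scale; "hand": the opening, from -1 (shut) to 1 (fully open), so that 0 is half open. In form: [{"dx": .., "dy": .., "dz": .., "ax": .., "ay": .., "az": .., "hand": ..}, ...]. A call has 1 to 12 rows; each row is the pose to reach, as a shift and turn from the pose commanded when the call began, along the tool's axes at that moment, turning the shorter way round; what a row does not reach only later rows make up. Full scale, the value 1, is 0.5 m for a shift and pi rad for a turn. A row lasts 1/8 s, in which the tool goes at most 62.5 mm and 10.7 degrees, less where a joint would pass 70% of its speed; a pose out of reach is approached as far as the arm can. A call with a number of a shift or a turn outside -1 to 1 is refused whole. A call with a gripper value outside its range is refused whole. The fingers move at their own pace and stop on an object; the grip force is fixed at half the most. Time passes only in rows, so rows that repeat a pose let the fingers close. It gives the time, the measured TCP pose, the force, the opening and the grip force at its end, in the units of the state.
- ctrl.read_state(): the state, without advancing time (a new reading comes with each control period).
- ctrl.snapshot(name): name is "scene" or "top"; returns the picture (420x560x3 uint8, red, green, blue); there is no depth.
- ctrl.calibration(name): a dict with "mtx" (3x3 intrinsics, pixels), "rvec" (rotation vector, rad) and "tvec" (3), from world to camera coordinates, as OpenCV has them. Camera axes: x right, y down, z forward; pixel columns grow to the right and rows downward; lengths in m; the calibration is good to about 2 mm. A picture is of the moment at which its call begins. calibration takes no time and is no camera call.
- ctrl.sign_off(): hands the job in; it is judged then, once.
Trained networks look in the newest picture that a camera, given by its name, has taken for a name from the list of things; names that differ only in an ending like _2 or _b are one class to them, and where a whole thing is asked for, a point or a joint stands for the part that bears it (a point fixed in the world has none). Each returns a list of dicts, best first, with "conf" (0 to 1); they miss things now and then, are a little off and sometimes report something else, mostly with a low value. They report only what shows in the picture. A call takes as long as a camera call. They do not tell look-alikes from the thing itself.
- ctrl.silhouettes(camera, query): "region" (420x560 bool, what is visible of it) and "rect" ([left, top, right, bottom] in pixels, round what is visible of it).
The state is a dict: "time": time; "joint_positions": joint angles; "dq": joint speeds; "joint_efforts": joint torques, N m; "tool_pos": TCP position; "tool_rot": TCP orientation; "ft_force": force on the tool from outside, world axes, zero at the start; "torque": the same for the moment, N m; "grip_width": finger opening in m; "gripper_force": force on a finger pad.
Only numpy, scipy, OpenCV 4.12 (cv2) and the standard library are available. Lean on these libraries where they do the work, as an engineer would, in place of code of your own. Each camera call takes 0.05 s, during which the arm holds its last target. There are 200 camera calls.

## Working session

There is one attempt and no reset: what is moved stays moved. The work goes in short steps, Python scripts to look and compute and a shell command to move; the robot and the scene stay as the last step left them, time stands still between calls to the robot, and variables do not carry over. Pictures are saved under pics/ and viewed, at most 10 in all, crops included, and the job is handed in when it is done.

```bash
mkdir -p pics; ls
python3 - <<'E'
from bench import ctrl
import cv2,numpy as np
for n in("scene","top"):
    im=ctrl.snapshot(n); cv2.imwrite(f"pics/{n}0.png",im[:,:,::-1])
    c=ctrl.calibration(n); R=cv2.Rodrigues(np.array(c["rvec"]))[0]
    print(n,np.array(c["mtx"]).round(1).tolist(),"cam at",(-R.T@np.ravel(c["tvec"])).round(3),"fwd",R[2].round(3))
    for q in("loose_pad","loose_hub","loose_screw","scale","jar_mid","cap_a_mid","tight_hub"):
        print(q,[(round(d["conf"],2),d["rect"]) for d in ctrl.silhouettes(n,q)])
s=ctrl.read_state();print(s)
E
```

```text
pics
scene [[475.1, 0.0, 273.6], [0.0, 475.1, 210.8], [0.0, 0.0, 1.0]] cam at [0.879 0.468 0.962] fwd [-0.313 -0.43  -0.847]
loose_pad [(0.76, [241.7, 117.4, 253.9, 156.7]), (0.76, [288.2, 118.7, 301.5, 150.3]), (0.74, [198.9, 127.4, 222.7, 161.8]), (0.54, [201.5, 165.6, 214.6, 185.9])]
loose_hub [(0.72, [290.0, 114.0, 296.5, 143.6]), (0.69, [242.6, 116.9, 253.4, 142.4]), (0.65, [201.2, 128.2, 219.9, 151.4]), (0.64, [272.0, 153.0, 301.4, 194.7]), (0.48, [202.9, 169.9, 213.2, 187.1])]
loose_screw [(0.71, [243.9, 119.3, 253.6, 144.8]), (0.65, [202.9, 166.3, 214.5, 189.5]), (0.5, [202.0, 127.2, 217.6, 150.4]), (0.46, [289.9, 116.7, 301.2, 143.5])]
scale [(0.92, [138.6, 160.2, 333.9, 344.0])]
jar_mid [(0.68, [273.7, 153.3, 304.9, 194.3])]
cap_a_mid [(0.97, [127.9, 155.8, 165.4, 183.5])]
tight_hub [(0.68, [316.8, 241.9, 340.0, 267.2])]
top [[491.1, 0.0, 273.1], [0.0, 491.1, 210.3], [0.0, 0.0, 1.0]] cam at [0.286 0.014 1.479] fwd [ 0.164 -0.004 -0.986]
loose_pad [(0.71, [324.5, 255.9, 340.6, 270.6]), (0.65, [355.6, 188.2, 370.6, 208.2]), (0.54, [344.7, 222.8, 359.3, 237.0]), (0.45, [318.0,
[... 417 characters left out ...]
ght_hub []
{'time': 0.8, 'joint_positions': array([-8.24143889e+01,  1.58354315e+01, -1.51001984e+00,  7.26503013e+01,
        6.95358353e-04,  8.40779660e+01]), 'dq': array([ 0.03012309,  0.01699376, -0.09582313,  0.00153898, -0.01503908,
       -0.0212986 ]), 'joint_efforts': array([-3.07227174e-04, -4.45421827e+01,  2.95545030e+01,  3.88908493e-04,
       -3.10850976e-05,  4.49012560e-08]), 'tool_pos': array([ 0.14600665, -0.60773362,  0.2313468 ]), 'tool_rot': array([ 1.79995704e+02, -2.53430290e-04,  1.35076452e+01]), 'ft_force': array([0.30684094, 0.5149643 , 0.11775093]), 'torque': array([-0.00862794, -0.05292533, -0.01719255]), 'gripper_force': 0.0, 'grip_width': 0.08541716701205668}
```

Run:
```python
import cv2,numpy as np
a=cv2.imread("pics/scene0.png")[100:360,110:370]; b=cv2.imread("pics/top0.png")[90:290,180:400]
a=cv2.resize(a,(580,580),interpolation=cv2.INTER_CUBIC)
cv2.imwrite("pics/a.png",a)
cv2.imwrite("pics/b.png",cv2.resize(b,(660,600),interpolation=cv2.INTER_CUBIC))
```

```text
(no output)
```

View pics/a.png

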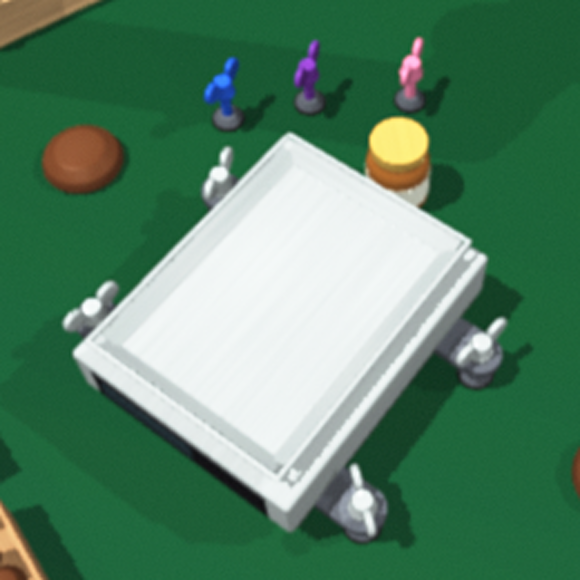

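View pics/b.png

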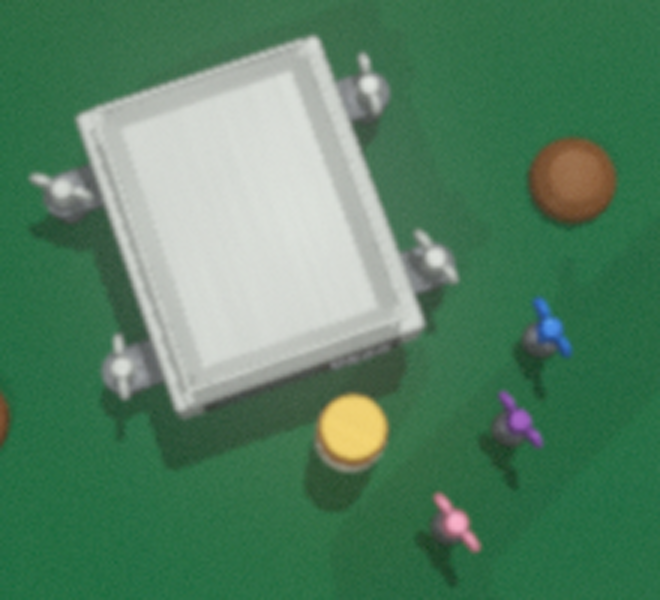

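Candidates in the top picture, as full-image pixels:
- front-left foot (221,213)
- front-right foot (324,177)
- blue, purple and pink look-alikes at (363,199), (352,230) and (332,264), which I'll leave alone

I'll triangulate the hub tops of all four scale feet to see which stands higher.

```bash
cat > h.py <<'E'
from bench import ctrl
import cv2,numpy as np
def cam(n):
    c=ctrl.calibration(n); R=cv2.Rodrigues(np.array(c["rvec"]))[0]; t=np.ravel(c["tvec"]); return np.array(c["mtx"]),R,t
def proj(n,p):
    K,R,t=cam(n); return cv2.projectPoints(np.atleast_2d(np.array(p,float)),cv2.Rodrigues(R)[0],t,K,None)[0][:,0]
def ray(n,px,z):
    K,R,t=cam(n); d=R.T@np.linalg.inv(K)@[px[0],px[1],1]; o=-R.T@t; return o+d*(z-o[2])/d[2]
def tri(a,b):
    P=[np.c_[K@R,K@t] for K,R,t in (cam("scene"),cam("top"))]
    X=cv2.triangulatePoints(P[0],P[1],np.array(a,float).reshape(2,1),np.array(b,float).reshape(2,1)); return (X[:3]/X[3]).ravel()
E
python3 - <<'E'
from h import *
S=lambda x,y:(x*260/580+110,y*260/580+100)
T=lambda x,y:(x/3+180,y/3+90)
for k,a,b in [("FL",(481,342),(121,369)),("BL",(362,500),(63,188)),("FR",(218,182),(434,258)),("BR",(92,307),(369,91)),("jar",(398,140),(352,427))]:
    X=tri(S(*a),T(*b)); print(k,X.round(4),(proj("scene",X)-S(*a)).round(1))
# scale tray rim corners at z .126 from top
for p in [(80,117),(315,40),(423,327),(185,413)]: print("top corner z.102",ray("top",T(*p),.102).round(3))
for p in [(290,133),(75,352),(290,530),(485,258)]: print("scene corner z.102",ray("scene",S(*p),.102).round(3))
for p in [(573,180),(-5,418)]: print("cap",ray("top",T(*p),.025).round(3))
a=cv2.imread("pics/scene0.png"); b=cv2.imread("pics/top0.png")
r=lambda i,x,y,w=24:cv2.resize(i[y-w:y+w,x-w:x+w],(380,290*380//290),interpolation=cv2.INTER_CUBIC)[45:335]
cv2.imwrite("pics/c.png",np.vstack([np.hstack([r(a,325,258),r(a,207,182)]),np.hstack([r(b,221,213),r(b,324,177)])]))
E
```

```text
FL [0.5188 0.1623 0.061 ] [[0.3 0.1]]
BL [0.7019 0.2194 0.0611] [[-0.5 -0.1]]
FR [ 0.6217 -0.1473  0.0571] [[-0.2 -0. ]]
BR [ 0.7983 -0.0909  0.0563] [[0.9 0.2]]
jar [ 0.4521 -0.059   0.0917] [[0.2 0. ]]
top corner z.102 [0.762 0.196 0.102]
top corner z.102 [ 0.834 -0.035  0.102]
top corner z.102 [ 0.544 -0.129  0.102]
top corner z.102 [0.468 0.099 0.102]
scene corner z.102 [ 0.542 -0.126  0.102]
scene corner z.102 [ 0.838 -0.032  0.102]
scene corner z.102 [0.772 0.217 0.102]
scene corner z.102 [0.476 0.109 0.102]
cap [ 0.707 -0.297  0.025]
cap [0.478 0.292 0.025]
```

View pics/c.png

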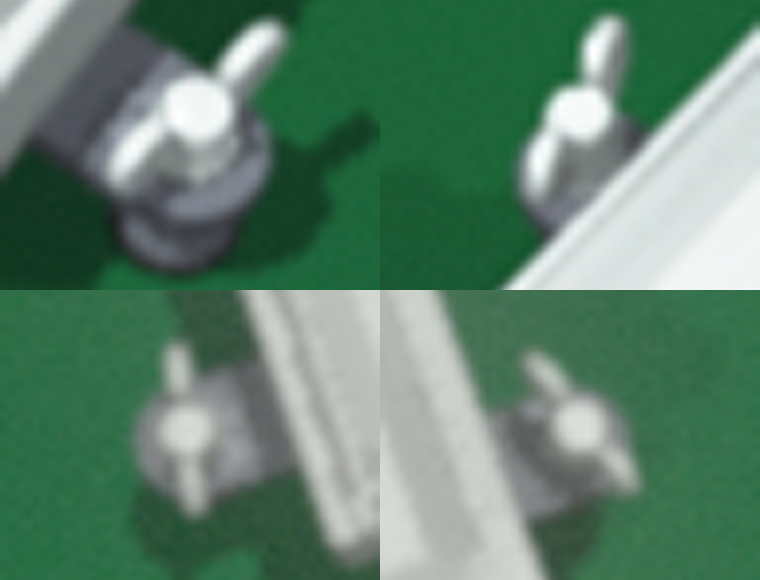

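Run:
```python
from h import *
from scipy.optimize import least_squares
S=lambda x,y:(x*260/580+110,y*260/580+100)
T=lambda x,y:(x/3+180,y/3+90)
# model corners: BL,BR,FR,FL
C=np.array([[.155,.125,.102],[.155,-.125,.102],[-.155,-.125,.102],[-.155,.125,.102]])
F=np.array([[-.09,.162,0],[.1,.162,0],[-.09,-.162,0],[.1,-.162,0]])
tc=np.array([T(*p) for p in [(80,117),(315,40),(423,327),(185,413)]])
sc=np.array([S(*p) for p in [(288,508),(75,348),(290,133),(485,258)]])
th=np.array([T(*p) for p in [(121,369),(63,188),(434,258),(369,91)]])
sh=np.array([S(*p) for p in [(481,342),(362,500),(218,182),(92,307)]])
def W(p,M): 
    c,s=np.cos(p[2]),np.sin(p[2]); return M@np.array([[c,s,0],[-s,c,0],[0,0,1]])+[p[0],p[1],0]
def res(p,full=False):
    Ho=F.copy(); Ho[:,2]=p[3:7]
    r=[proj("top",W(p,C))+p[7:9]-tc,proj("scene",W(p,C))+p[9:11]-sc,proj("top",W(p,Ho))+p[7:9]-th,proj("scene",W(p,Ho))+p[9:11]-sh]
    if full: return r
    return np.r_[np.vstack(r).ravel(),p[7:11]*.5]
o=least_squares(res,[.65,.035,.35]+[.08]*4+[0]*4,loss="soft_l1",x_scale=[.1,.1,.1]+[.01]*4+[1]*4); p=o.x
print(p.round(4),"yaw",np.degrees(p[2])); [print(x.round(1).tolist()) for x in res(p,True)]
np.save("pose.npy",p)
k=10
for n,i0 in(("scene",9),("top",7)):
    im=cv2.imread(f"pics/{n}0.png"); tiles=[]
    for f in F:
        f=f.copy(); ctr=proj(n,W(p,np.array([[*f[:2],.05]])))[0]; x0,y0=(ctr-[20,15]).astype(int)
        t=cv2.resize(im[y0:y0+30,x0:x0+40],None,fx=k,fy=k,interpolation=cv2.INTER_CUBIC)
        for z,r,col in((.046,.022,(0,0,255)),(.0,.019,(255,255,0)),(.08,.009,(255,0,0))):
            a=np.linspace(0,2*np.pi,60); q=np.c_[f[0]+r*np.cos(a),f[1]+r*np.sin(a),0*a+z]
            u=(proj(n,W(p,q))+p[i0:i0+2]-[x0,y0]+.5)*k-.5
            cv2.polylines(t,[u.round().astype(int)],True,col,1)
        tiles.append(t)
    cv2.imwrite(f"pics/d_{n}.png",np.vstack([np.hstack(tiles[:2]),np.hstack(tiles[2:])]))
```

```text
[ 0.6526  0.0332  0.3072  0.0647  0.063   0.0592  0.0622 -0.3377 -0.164
 -0.2362  1.6062] yaw 17.603182830417587
[[-1.4, -0.5], [0.9, -1.5], [1.0, 0.4], [-2.8, 0.3]]
[[-0.5, 0.8], [-1.9, 0.8], [-2.3, -0.2], [1.9, -1.5]]
[[0.3, -0.2], [-0.1, 0.8], [0.1, 1.7], [0.2, -0.9]]
[[0.0, -0.0], [0.1, -0.3], [1.4, -0.5], [0.6, 0.1]]
```

View pics/d_scene.png

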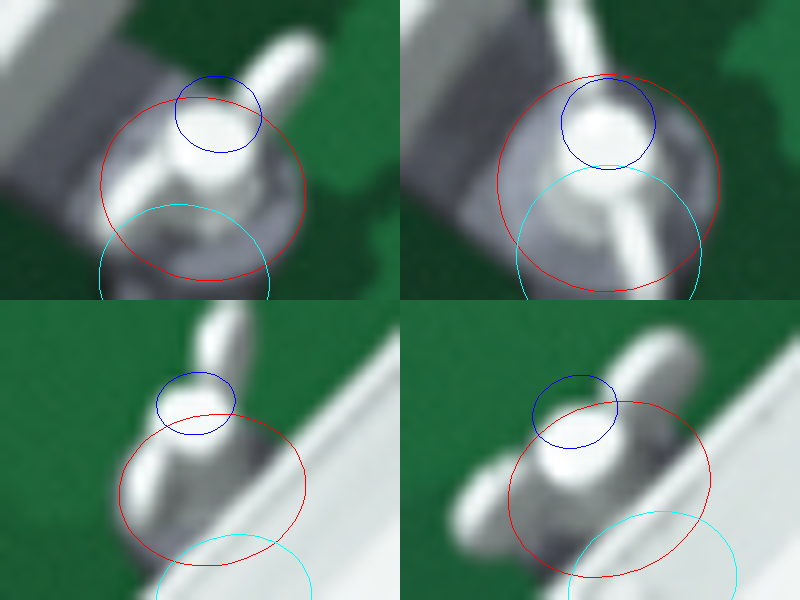

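View pics/d_top.png

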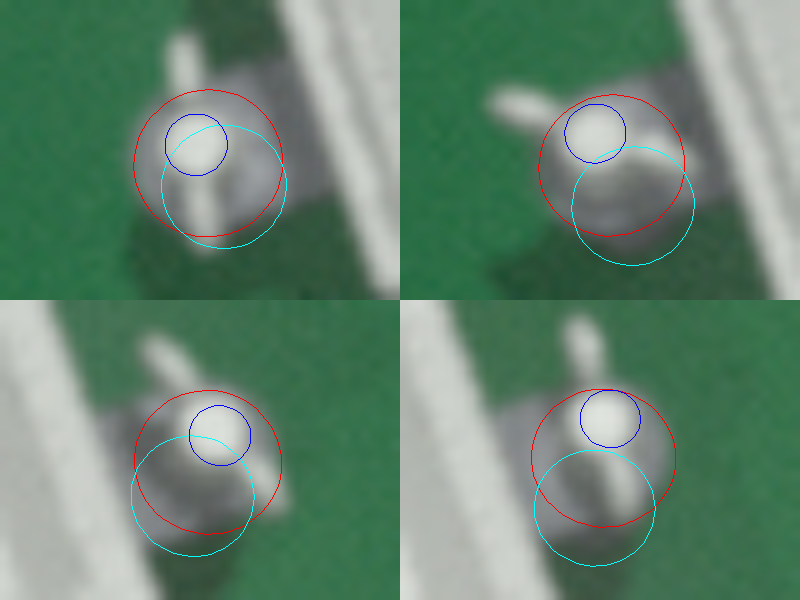

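Run:
```python
from h import *
from scipy.optimize import least_squares
p0=np.load("pose.npy")
F=np.array([[-.09,.162,0],[.1,.162,0],[-.09,-.162,0],[.1,-.162,0]])
C=np.array([[.155,.125,.102],[.155,-.125,.102],[-.155,-.125,.102],[-.155,.125,.102]])
def W(p,M):
    c,s=np.cos(p[2]),np.sin(p[2]); return M@np.array([[c,s,0],[-s,c,0],[0,0,1]])+[p[0],p[1],0]
T=lambda x,y:(x/3+180,y/3+90)
S=lambda x,y:(x*260/580+110,y*260/580+100)
m={}
for n,q in(("scene",[(212,145),(205,150),(197,118),(180,148)]),("top",[(196,143),(194,133),(216,128),(207,120)])):
    m[n]=[]
    for f,u in zip(F,q):
        o=(proj(n,W(p0,np.array([[*f[:2],.05]])))[0]-[20,15]).astype(int); m[n].append(o+(np.array(u)+.5)/10-.5)
    m[n]=np.array(m[n])
print(m)
tc=np.array([T(*p) for p in [(80,117),(315,40),(423,327),(185,413)]])
sc=np.array([S(*p) for p in [(288,508),(75,348),(290,133),(485,258)]])
cams={n:cam(n) for n in m}
def pr(n,X,e):
    K,R,t=cams[n]; R2=cv2.Rodrigues(e[:3])[0]@R
    return cv2.projectPoints(X,cv2.Rodrigues(R2)[0],R2@R.T@t+e[3:],K,None)[0][:,0]
def run(k):
    def res(v):
        H=F.copy(); H[:,2]=v[3]
        if k is not None: H[k,2]+=v[4]
        X=W(v,H); Y=W(v,C); r=[]
        for i,n in enumerate(("scene","top")):
            e=v[5+6*i:11+6*i]
            r+=[(pr(n,X,e)-m[n]).ravel()/.4,(pr(n,Y,e)-(sc if n=="scene" else tc)).ravel()/2.0,e/np.array([.002]*3+[.002]*3)]
        return np.r_[np.hstack(r),(v[4]-.0065)/.0012,(v[3]-.08)/.002]
    o=least_squares(res,np.r_[p0[:3],.08,.0065,np.zeros(12)],x_scale=np.r_[.1,.1,.1,.01,.01,[.002]*12])
    return o
for k,l in((0,"FL"),(2,"FR"),(None,"none")):
    o=run(k); print(l,o.cost.round(2),o.x[:5].round(4),np.degrees(o.x[2]).round(2),o.x[5:].round(4))
    if l!="none": np.save(f"pose_{l}.npy",o.x)
    X=W(o.x,np.array([[*F[k or 0][:2],0]]));print("  hub xy",X.round(4))
```

```text
{'scene': array([[325.75, 253.05],
       [272.05, 323.55],
       [208.25, 177.35],
       [150.55, 237.35]]), 'top': array([[220.15, 211.85],
       [199.95, 151.85],
       [325.15, 175.35],
       [303.25, 117.55]])}
FL 25.33 [0.6564 0.0367 0.3074 0.0763 0.004 ] 17.61 [-0.0013  0.0004  0.0011 -0.      0.0021  0.0017 -0.0009  0.001  -0.0011
  0.0007  0.0006  0.0002]
  hub xy [[0.5216 0.1638 0.    ]]
FR 13.66 [0.6557 0.0355 0.3078 0.0756 0.0062] 17.64 [-0.0025  0.0006 -0.0003 -0.0001  0.002   0.0025 -0.0006  0.0003 -0.0002
  0.0003  0.0004  0.0003]
  hub xy [[ 0.6191 -0.1461  0.    ]]
none 18.02 [0.6565 0.0365 0.3082 0.0766 0.0065] 17.66 [-0.0012  0.0006  0.0003 -0.      0.0019  0.0015 -0.0009  0.0009 -0.0006
  0.0006  0.0005  0.0003]
  hub xy [[0.5216 0.1636 0.    ]]
```

```bash
cat >> h.py <<'E'
HUB=np.array([.6191,-.1461]); YS=17.64
def wdir(th):  # th: deg, clockwise from outward (scale -y)
    a=np.radians(YS-90-th); return np.array([np.cos(a),np.sin(a)]),np.array([np.sin(a),-np.cos(a)]) # radial, cw tangent
def target(th,r=.028,gap=0.,half=.0145+.003):
    w,t=wdir(th); return HUB+r*w-(half+gap)*t, (YS-90-th)
def rows(tg,start=None):
    """tg: list of (xy,z,yaw). prints fractions relative to start pose (default: measured), and j6 guess"""
    s=ctrl.read_state(); p0=np.array(s["tool_pos"]); y0=s["tool_rot"][2]
    if start is not None: p0,y0=np.r_[start[0],start[1]],start[2]
    c,sn=np.cos(np.radians(y0)),np.sin(np.radians(y0))
    for xy,z,yaw in tg:
        d=np.r_[xy,z]-p0; dy=(yaw-y0+180)%360-180
        print(json.dumps(dict(dx=round((d[0]*c+d[1]*sn)/.5,4),dy=round((d[0]*sn-d[1]*c)/.5,4),dz=round(-d[2]/.5,4),az=round(-dy/180,4),hand=-1)),"dyaw %.1f"%dy)
    print("now",np.array(s["tool_pos"]).round(4),"yaw %.2f"%s["tool_rot"][2],"j",np.round(s["joint_positions"],1),"F",np.round(s["ft_force"],1),"t",round(s["time"],2))
import json
E
python3 - <<'E'
from h import *
# pad check with FR-fit cameras
v=np.load("pose_FR.npy"); K,R,t=cam("scene"); e=v[5:11]; R2=cv2.Rodrigues(e[:3])[0]@R
c,s=np.cos(v[2]),np.sin(v[2]); a=np.linspace(0,2*np.pi,100)
for n,f in(("FL",(-.09,.162)),("BL",(.1,.162))):
  for z in(0,.0065):
    X=np.array([v[0]+c*f[0]-s*f[1],v[1]+s*f[0]+c*f[1]]); q=np.c_[X[0]+.019*np.cos(a),X[1]+.019*np.sin(a),0*a+z]
    print(n,z,"lowest row",cv2.projectPoints(q,cv2.Rodrigues(R2)[0],R2@R.T@t+e[3:],K,None)[0][:,0,1].max().round(1))
# wing ends FR: top image, at z .0745
for u in((534,358),(633,487)):
    px=(300+(u[0]-380)/7.917,153+(u[1]-290+45)/7.917)
    X=ray("top",px,.0745)[:2]; d=X-HUB; ang=np.degrees(np.arctan2(d[1],d[0])); print("wing end",X.round(4),"r",np.hypot(*d).round(4),"world ang",ang.round(1),"theta",(YS-90-ang).round(1))
rows([(HUB,.16,217.6-150),(HUB,.16,217.6)])
E
```

```text
FL 0 lowest row 276.2
FL 0.0065 lowest row 275.0
BL 0 lowest row 345.3
BL 0.0065 lowest row 344.3
wing end [ 0.6446 -0.1314] r 0.0294 world ang 29.8 theta -102.2
wing end [ 0.5946 -0.1659] r 0.0315 world ang -141.0 theta 68.6
{"dx": 1.1357, "dy": -0.6767, "dz": 0.1427, "az": -0.3005, "hand": -1} dyaw 54.1
{"dx": 1.1357, "dy": -0.6767, "dz": 0.1427, "az": 0.8662, "hand": -1} dyaw -155.9
now [ 0.146  -0.6077  0.2313] yaw 13.51 j [-82.4  15.8  -1.5  72.7   0.   84.1] F [0.3 0.5 0.1] t 0.8
```

```bash
python3 -m pendant '[{"dx":0.57,"dy":-0.34,"dz":0,"az":-0.6,"hand":-1},{"dx":0.57,"dy":-0.34,"dz":0,"az":-0.6,"hand":-1},{"dx":0.57,"dy":-0.34,"dz":0,"az":-0.6,"hand":-1},{"dx":0.57,"dy":-0.34,"dz":0,"az":-0.6,"hand":-1},{"dx":0.57,"dy":-0.34,"dz":0,"az":-0.6,"hand":-1},{"dx":0.57,"dy":-0.34,"dz":0,"az":-0.6,"hand":-1},{"dx":0.57,"dy":-0.34,"dz":0,"az":-0.6,"hand":-1},{"dx":0.57,"dy":-0.34,"dz":0,"az":-0.6,"hand":-1},{"dx":0.57,"dy":-0.34,"dz":0,"az":-0.6,"hand":-1},{"dx":0.57,"dy":-0.34,"dz":0,"az":-0.6,"hand":-1},{"dx":0.57,"dy":-0.34,"dz":0,"az":-0.6,"hand":-1}]'
python3 - <<'E'
from h import *
w,t=wdir(73)
rows([(HUB+.027*w,.11,-72.36-73)])
E
```

```text
{"dx": 1.0853, "dy": -0.6573, "dz": 0.2427, "az": 0.8826, "hand": -1} dyaw -158.9
now [ 0.146  -0.6077  0.2313] yaw 13.51 j [-82.4  15.8  -1.5  72.7   0.   84.1] F [0.3 0.5 0.1] t 0.8schema error: expected keys dx, dy, dz, ax, ay, az, hand
```

```bash
python3 -m pendant '[{"dx":0.57,"dy":-0.34,"dz":0,"ax":0,"ay":0,"az":-0.6,"hand":-1},{"dx":0.57,"dy":-0.34,"dz":0,"ax":0,"ay":0,"az":-0.6,"hand":-1},{"dx":0.57,"dy":-0.34,"dz":0,"ax":0,"ay":0,"az":-0.6,"hand":-1},{"dx":0.57,"dy":-0.34,"dz":0,"ax":0,"ay":0,"az":-0.6,"hand":-1},{"dx":0.57,"dy":-0.34,"dz":0,"ax":0,"ay":0,"az":-0.6,"hand":-1},{"dx":0.57,"dy":-0.34,"dz":0,"ax":0,"ay":0,"az":-0.6,"hand":-1},{"dx":0.57,"dy":-0.34,"dz":0,"ax":0,"ay":0,"az":-0.6,"hand":-1},{"dx":0.57,"dy":-0.34,"dz":0,"ax":0,"ay":0,"az":-0.6,"hand":-1},{"dx":0.57,"dy":-0.34,"dz":0,"ax":0,"ay":0,"az":-0.6,"hand":-1},{"dx":0.57,"dy":-0.34,"dz":0,"ax":0,"ay":0,"az":-0.6,"hand":-1},{"dx":0.57,"dy":-0.34,"dz":0,"ax":0,"ay":0,"az":-0.6,"hand":-1}]'
python3 - <<'E'
from h import *
w,t=wdir(73)
rows([(HUB+.027*w,.11,-72.36-73)])
E
```

```text
time: 2.17
tool_pos: [0.3834, -0.3758, 0.2314]
tool_rot: [180.0, 0.0, 121.4]
ft_force: [0.5, -0.4, -0.3]
grip_width: 0.0001
gripper_force: 0.0
{"dx": 0.1434, "dy": 0.5879, "dz": 0.2428, "az": -0.5179, "hand": -1} dyaw 93.2
now [ 0.3834 -0.3758  0.2314] yaw 121.42 j [-51.3   6.9 -12.5  70.6   0.    7.3] F [ 0.5 -0.4 -0.3] t 2.17
```

```bash
python3 -m pendant '[{"dx":0.143,"dy":0.588,"dz":0.1,"ax":0,"ay":0,"az":-0.518,"hand":-1},{"dx":0.143,"dy":0.588,"dz":0.1,"ax":0,"ay":0,"az":-0.518,"hand":-1},{"dx":0.143,"dy":0.588,"dz":0.1,"ax":0,"ay":0,"az":-0.518,"hand":-1},{"dx":0.143,"dy":0.588,"dz":0.1,"ax":0,"ay":0,"az":-0.518,"hand":-1},{"dx":0.143,"dy":0.588,"dz":0.1,"ax":0,"ay":0,"az":-0.518,"hand":-1},{"dx":0.143,"dy":0.588,"dz":0.1,"ax":0,"ay":0,"az":-0.518,"hand":-1},{"dx":0.143,"dy":0.588,"dz":0.1,"ax":0,"ay":0,"az":-0.518,"hand":-1},{"dx":0.143,"dy":0.588,"dz":0.1,"ax":0,"ay":0,"az":-0.518,"hand":-1},{"dx":0.143,"dy":0.588,"dz":0.1,"ax":0,"ay":0,"az":-0.518,"hand":-1},{"dx":0.143,"dy":0.588,"dz":0.243,"ax":0,"ay":0,"az":-0.518,"hand":-1},{"dx":0.143,"dy":0.588,"dz":0.243,"ax":0,"ay":0,"az":-0.518,"hand":-1},{"dx":0.143,"dy":0.588,"dz":0.243,"ax":0,"ay":0,"az":-0.518,"hand":-1}]'
python3 - <<'E'
from h import *
w,t=wdir(73)
rows([(HUB+.027*w,.094,-72.36-73)])
a=ctrl.snapshot("scene")[:,:,::-1];b=ctrl.snapshot("top")[:,:,::-1]
r=lambda i,x,y,w=40:cv2.resize(i[y-w:y+w,x-w:x+w],(400,400),interpolation=cv2.INTER_CUBIC)
cv2.imwrite("pics/e.png",np.hstack([r(a,207,170),r(b,324,177)]))
E
```

```text
time: 3.68
tool_pos: [0.5961, -0.161, 0.1095]
tool_rot: [179.9, -0.1, -145.3]
ft_force: [-0.6, -0.7, 0.5]
grip_width: -0.0001
gripper_force: 0.0
{"dx": -0.0008, "dy": -0.0016, "dz": 0.031, "az": 0.0002, "hand": -1} dyaw -0.0
now [ 0.5961 -0.161   0.1095] yaw -145.32 j [-21.1  20.1 -11.1  58.9   0.  -55.8] F [-0.6 -0.7  0.5] t 3.67
```

View pics/e.png

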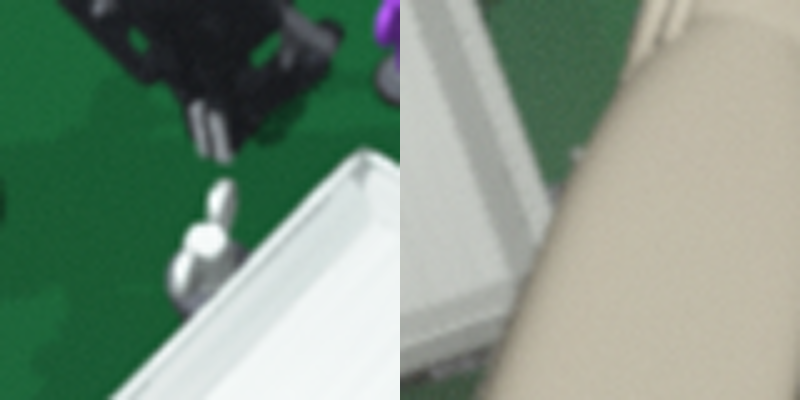

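Run:
```python
from h import *
o=np.array([167,130])
for X in([.5961,-.161,.1095],[.5961,-.161,.087],[*HUB,.087]): print((proj("scene",X)[0]-o)*5)
```

```text
[221.35986175 143.83626561]
[226.74746562 174.17895775]
[201.42889461 218.6651242 ]
```

Run:
```python
from h import *
o=np.array([167,130])
for z in(.080,.0865):
    for u in((207,238),(222,190)):
        print(z,u,"raw",ray("scene",np.array(u)/5+o,z)[:2].round(4),"corr",ray("scene",(np.array(u)+[8,-10])/5+o,z)[:2].round(4))
for z in(.080,.0865): print("top",ray("top",(325.15,175.35),z)[:2].round(4))
```

```text
0.08 (207, 238) raw [ 0.6208 -0.1401] corr [ 0.6148 -0.1428]
0.08 (222, 190) raw [ 0.6005 -0.1595] corr [ 0.5944 -0.1622]
0.0865 (207, 238) raw [ 0.6227 -0.1356] corr [ 0.6167 -0.1383]
0.0865 (222, 190) raw [ 0.6026 -0.1549] corr [ 0.5965 -0.1576]
top [ 0.6185 -0.1465]
top [ 0.617  -0.1457]
```

```bash
sed -i 's/^HUB=.*YS/HUB=np.array([.618,-.144]); YS/' h.py; python3 -m pendant '[{"dx":0,"dy":0,"dz":0.02,"ax":0,"ay":0,"az":0,"hand":-1},{"dx":0,"dy":0,"dz":0.034,"ax":0,"ay":0,"az":0,"hand":-1},{"dx":0,"dy":0,"dz":0.039,"ax":0,"ay":0,"az":0,"hand":-1},{"dx":0,"dy":0,"dz":0.039,"ax":0,"ay":0,"az":0,"hand":-1}]'
python3 -m pendant '[{"dx":0,"dy":0,"dz":0.002,"ax":0,"ay":0,"az":0,"hand":-1},{"dx":0,"dy":0,"dz":0.002,"ax":0,"ay":0,"az":0,"hand":-1}]'
python3 -m pendant '[{"dx":0,"dy":0,"dz":0.002,"ax":0,"ay":0,"az":0,"hand":-1},{"dx":0,"dy":0,"dz":0.002,"ax":0,"ay":0,"az":0,"hand":-1}]'
```

```text
time: 4.28
tool_pos: [0.5964, -0.1611, 0.09]
tool_rot: [180.0, -0.0, -145.3]
ft_force: [-0.4, 0.7, -0.3]
grip_width: 0.0
gripper_force: 0.0
time: 4.53
tool_pos: [0.5968, -0.1612, 0.0894]
tool_rot: [-180.0, 0.0, -145.2]
ft_force: [-0.5, 0.2, 0.7]
grip_width: -0.0005
gripper_force: 0.0
time: 4.78
tool_pos: [0.5966, -0.1612, 0.0883]
tool_rot: [180.0, -0.0, -145.2]
ft_force: [-0.1, 0.4, -0.0]
grip_width: -0.0001
gripper_force: 0.0
```

```bash
cat > g.sh <<'E'
#!/bin/bash
# guard: pass the report on briefly, fail when the force exceeds $1
python3 -c "
import sys,re
s=sys.stdin.read(); print(*[re.search(k+r': (.*)',s).group(1) for k in('time','tool_pos','tool_rot','ft_force')] if 'ft_force' in s else [s])
f=eval(re.search(r'ft_force: (.*)',s).group(1)); sys.exit(sum(x*x for x in f)**.5>float(sys.argv[1]))" $1
E
chmod +x g.sh; G="./g.sh 3"; P="python3 -m pendant"
$P '[{"dx":0,"dy":0,"dz":0.0015,"ax":0,"ay":0,"az":0,"hand":-1},{"dx":0,"dy":0,"dz":0.0015,"ax":0,"ay":0,"az":0,"hand":-1}]' | $G &&
$P '[{"dx":0,"dy":0,"dz":0.0015,"ax":0,"ay":0,"az":0,"hand":-1},{"dx":0,"dy":0,"dz":0.0015,"ax":0,"ay":0,"az":0,"hand":-1}]' | $G &&
$P '[{"dx":0,"dy":0,"dz":0.0015,"ax":0,"ay":0,"az":0,"hand":-1},{"dx":0,"dy":0,"dz":0.0015,"ax":0,"ay":0,"az":0,"hand":-1}]' | $G &&
$P '[{"dx":0,"dy":0,"dz":0.0015,"ax":0,"ay":0,"az":0,"hand":-1},{"dx":0,"dy":0,"dz":0.0015,"ax":0,"ay":0,"az":0,"hand":-1}]' | $G &&
$P '[{"dx":0,"dy":0,"dz":0.0015,"ax":0,"ay":0,"az":0,"hand":-1},{"dx":0,"dy":0,"dz":0.0015,"ax":0,"ay":0,"az":0,"hand":-1}]' | $G &&
$P '[{"dx":0,"dy":0,"dz":0.0015,"ax":0,"ay":0,"az":0,"hand":-1},{"dx":0,"dy":0,"dz":0.0015,"ax":0,"ay":0,"az":0,"hand":-1}]' | $G
```

```text
5.03 [0.5966, -0.1612, 0.0875] [180.0, -0.0, -145.3] [0.2, 0.4, 0.5]
5.28 [0.5966, -0.1612, 0.0867] [180.0, -0.0, -145.2] [0.3, 0.5, -0.9]
5.52 [0.5968, -0.1612, 0.0862] [-180.0, 0.0, -145.2] [0.0, -0.8, 0.0]
5.78 [0.5969, -0.1613, 0.0859] [-180.0, 0.0, -145.3] [-1.0, -0.7, 4.2]
```

Touching the wing top gives z ≈ 0.086, against 0.080 for a foot that is down. So front-right is the loose foot, backed off about 9.4 rad. Next I'll go behind this wing and push.

Run:
```python
from h import *
T=lambda th,z,g=0:(lambda a:(a[0],z,a[1]))(target(th,gap=g))
print("A");rows([T(73,.095,.006),T(73,.063,.006)])
a=T(73,.063,.006)
print("B");rows([T(x,.063) for x in(73,83,93,103,112,121,130)],start=a)
b=T(130,.063)
print("C ret");w,_=wdir(130);w2,_=wdir(40);rows([T(130,.063,.006),T(130,.1,.006),(HUB+.06*w2,.1,T(40,0)[2]),T(-50,.1,.006)],start=b)
for th in(-50,130):
    x,y=target(th)[0]; print(th,np.round([x,y],3))
```

```text
A
{"dx": 0.0016, "dy": -0.0425, "dz": -0.0182, "az": 0.0006, "hand": -1} dyaw -0.1
{"dx": 0.0016, "dy": -0.0425, "dz": 0.0458, "az": 0.0006, "hand": -1} dyaw -0.1
now [ 0.5969 -0.1613  0.0859] yaw -145.25 j [-21.1  21.4 -12.5  56.1  -0.  -55.9] F [-1.  -0.7  4.2] t 5.78
B
{"dx": 0.0, "dy": 0.012, "dz": -0.0, "az": -0.0, "hand": -1} dyaw 0.0
{"dx": 0.0052, "dy": 0.0223, "dz": -0.0, "az": 0.0556, "hand": -1} dyaw -10.0
{"dx": 0.0086, "dy": 0.0333, "dz": -0.0, "az": 0.1111, "hand": -1} dyaw -20.0
{"dx": 0.01, "dy": 0.0447, "dz": -0.0, "az": 0.1667, "hand": -1} dyaw -30.0
{"dx": 0.0095, "dy": 0.055, "dz": -0.0, "az": 0.2167, "hand": -1} dyaw -39.0
{"dx": 0.0075, "dy": 0.0652, "dz": -0.0, "az": 0.2667, "hand": -1} dyaw -48.0
{"dx": 0.0039, "dy": 0.0749, "dz": -0.0, "az": 0.3167, "hand": -1} dyaw -57.0
now [ 0.5969 -0.1613  0.0859] yaw -145.25 j [-21.1  21.4 -12.5  56.1  -0.  -55.9] F [-1.  -0.7  4.2] t 5.78
C ret
{"dx": -0.0, "dy": -0.012, "dz": -0.0, "az": -0.0, "hand": -1} dyaw 0.0
{"dx": -0.0, "dy": -0.012, "dz": -0.074, "az": -0.0, "hand": -1} dyaw 0.0
{"dx": -0.056, "dy": -0.085, "dz": -0.074, "az": -0.5, "hand": -1} dyaw 90.0
{"dx": -0.112, "dy": 0.082, "dz": -0.074, "az": 1.0, "hand": -1} dyaw -180.0
now [ 0.5969 -0.1613  0.0859] yaw -145.25 j [-21.1  21.4 -12.5  56.1  -0.  -55.9] F [-1.  -0.7  4.2] t 5.78
-50 [ 0.651 -0.138]
130 [ 0.585 -0.15 ]
```

```bash
G="./g.sh 8"; P="python3 -m pendant"
$P '[{"dx":0.0016,"dy":-0.0,"dz":-0.018,"ax":0,"ay":0,"az":0,"hand":-1},{"dx":0.0016,"dy":-0.0425,"dz":-0.018,"ax":0,"ay":0,"az":0,"hand":-1},{"dx":0.0016,"dy":-0.0425,"dz":0.01,"ax":0,"ay":0,"az":0,"hand":-1},{"dx":0.0016,"dy":-0.0425,"dz":0.0458,"ax":0,"ay":0,"az":0,"hand":-1},{"dx":0.0016,"dy":-0.0425,"dz":0.0458,"ax":0,"ay":0,"az":0,"hand":-1}]' | $G &&
$P '[{"dx":0,"dy":0.012,"dz":0,"ax":0,"ay":0,"az":0,"hand":-1},{"dx":0.0052,"dy":0.0223,"dz":0,"ax":0,"ay":0,"az":0.0556,"hand":-1},{"dx":0.0086,"dy":0.0333,"dz":0,"ax":0,"ay":0,"az":0.1111,"hand":-1}]' | $G &&
$P '[{"dx":0.0052,"dy":0.0103,"dz":0,"ax":0,"ay":0,"az":0.0556,"hand":-1},{"dx":0.0086,"dy":0.0213,"dz":0,"ax":0,"ay":0,"az":0.1111,"hand":-1},{"dx":0.01,"dy":0.0325,"dz":0,"ax":0,"ay":0,"az":0.1667,"hand":-1},{"dx":0.01,"dy":0.038,"dz":0,"ax":0,"ay":0,"az":0.2,"hand":-1},{"dx":0.01,"dy":0.038,"dz":0,"ax":0,"ay":0,"az":0.2,"hand":-1}]' | $G
python3 - <<'E'
from h import *
T=lambda th,z,g=0:(lambda a:(a[0],z,a[1]))(target(th,gap=g))
rows([T(x,.063) for x in (120,130)])
a=ctrl.snapshot("scene")[:,:,::-1]
cv2.imwrite("pics/f.png",cv2.resize(a[130:210,157:257],(750,600),interpolation=cv2.INTER_CUBIC))
E
```

```text
6.4 [0.605, -0.1775, 0.059] [179.7, -0.2, -145.2] [-0.4, 0.5, -0.4]
6.78 [0.5957, -0.1683, 0.0631] [-179.9, 0.1, -165.6] [1.2, -1.9, -1.5]
7.4 [0.5857, -0.1507, 0.0631] [-180.0, 0.1, 158.8] [0.1, -0.9, -0.1]
{"dx": -0.0055, "dy": -0.0073, "dz": 0.0003, "az": -0.0489, "hand": -1} dyaw 8.8
{"dx": 0.0013, "dy": 0.002, "dz": 0.0003, "az": 0.0067, "hand": -1} dyaw -1.2
now [ 0.5857 -0.1507  0.0631] yaw 158.85 j [-20.5  21.5 -15.5  52.9  -0.    0.6] F [ 0.1 -0.9 -0.1] t 7.4
```

View pics/f.png

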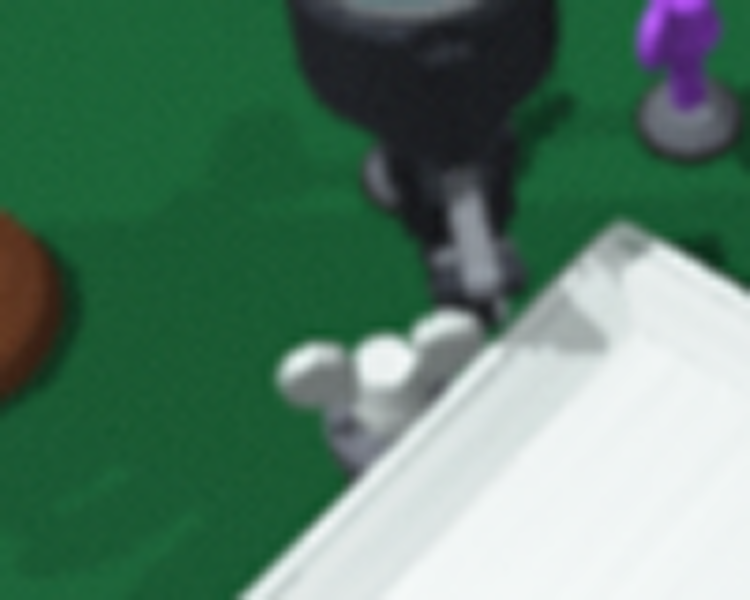

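Run:
```python
from h import *
T=lambda th,z,g=0:(lambda a:(a[0],z,a[1]))(target(th,gap=g))
w,_=wdir(43)
rows([T(128.8,.063,.006),T(128.8,.1,.006),(HUB+.05*w,.1,T(43,0)[2])])
m=(HUB+.05*w,.1,T(43,0)[2])
print("D");rows([T(-42,.1,.013),T(-42,.063,.013)],start=m)
print("E");a=T(-42,.063,.013);rows([T(x,.063) for x in range(-42,60,10)],start=a)
print("F");a=T(58,.063);rows([T(x,.063) for x in (68,78,88,98,108,118,128)],start=a)
print("G");a=T(128,.063);rows([T(128,.063,.006),T(128,.1,.006),m],start=a)
```

```text
{"dx": 0.0006, "dy": -0.0111, "dz": 0.0002, "az": 0.0002, "hand": -1} dyaw -0.0
{"dx": 0.0006, "dy": -0.0111, "dz": -0.0738, "az": 0.0002, "hand": -1} dyaw -0.0
{"dx": -0.0481, "dy": -0.0639, "dz": -0.0738, "az": -0.4765, "hand": -1} dyaw 85.8
now [ 0.5857 -0.1507  0.0631] yaw 158.87 j [-20.5  21.5 -15.5  53.   -0.    0.6] F [-0.8 -1.1  0.8] t 7.45
D
{"dx": -0.1559, "dy": -0.0611, "dz": -0.0, "az": -0.4722, "hand": -1} dyaw 85.0
{"dx": -0.1559, "dy": -0.0611, "dz": 0.074, "az": -0.4722, "hand": -1} dyaw 85.0
now [ 0.5857 -0.1507  0.0631] yaw 158.87 j [-20.5  21.5 -15.5  53.   -0.    0.6] F [-0.8 -1.1  0.8] t 7.45
E
{"dx": 0.0, "dy": 0.026, "dz": -0.0, "az": -0.0, "hand": -1} dyaw 0.0
{"dx": 0.0052, "dy": 0.0363, "dz": -0.0, "az": 0.0556, "hand": -1} dyaw -10.0
{"dx": 0.0086, "dy": 0.0473, "dz": -0.0, "az": 0.1111, "hand": -1} dyaw -20.0
{"dx": 0.01, "dy": 0.0587, "dz": -0.0, "az": 0.1667, "hand": -1} dyaw -30.0
{"dx": 0.0094, "dy": 0.0702, "dz": -0.0, "az": 0.2222, "hand": -1} dyaw -40.0
{"dx": 0.0068, "dy": 0.0814, "dz": -0.0, "az": 0.2778, "hand": -1} dyaw -50.0
{"dx": 0.0023, "dy"
[... 762 characters left out ...]
2, "hand": -1} dyaw -40.0
{"dx": 0.0068, "dy": 0.0554, "dz": -0.0, "az": 0.2778, "hand": -1} dyaw -50.0
{"dx": 0.0023, "dy": 0.066, "dz": -0.0, "az": 0.3333, "hand": -1} dyaw -60.0
{"dx": -0.004, "dy": 0.0757, "dz": -0.0, "az": 0.3889, "hand": -1} dyaw -70.0
now [ 0.5857 -0.1507  0.0631] yaw 158.87 j [-20.5  21.5 -15.5  53.   -0.    0.6] F [-0.8 -1.1  0.8] t 7.45
G
{"dx": 0.0, "dy": -0.012, "dz": -0.0, "az": -0.0, "hand": -1} dyaw 0.0
{"dx": 0.0, "dy": -0.012, "dz": -0.074, "az": -0.0, "hand": -1} dyaw 0.0
{"dx": -0.0473, "dy": -0.0646, "dz": -0.074, "az": -0.4722, "hand": -1} dyaw 85.0
now [ 0.5857 -0.1507  0.0631] yaw 158.87 j [-20.5  21.5 -15.5  53.   -0.    0.6] F [-0.8 -1.1  0.8] t 7.45
```

```bash
G="./g.sh 8"; P="python3 -m pendant"
$P '[{"dx":0,"dy":-0.011,"dz":0,"ax":0,"ay":0,"az":0,"hand":-1},{"dx":0,"dy":-0.011,"dz":-0.074,"ax":0,"ay":0,"az":0,"hand":-1},{"dx":-0.048,"dy":-0.064,"dz":-0.074,"ax":0,"ay":0,"az":-0.476,"hand":-1},{"dx":-0.048,"dy":-0.064,"dz":-0.074,"ax":0,"ay":0,"az":-0.476,"hand":-1},{"dx":-0.048,"dy":-0.064,"dz":-0.074,"ax":0,"ay":0,"az":-0.476,"hand":-1},{"dx":-0.048,"dy":-0.064,"dz":-0.074,"ax":0,"ay":0,"az":-0.476,"hand":-1},{"dx":-0.048,"dy":-0.064,"dz":-0.074,"ax":0,"ay":0,"az":-0.476,"hand":-1},{"dx":-0.048,"dy":-0.064,"dz":-0.074,"ax":0,"ay":0,"az":-0.476,"hand":-1},{"dx":-0.048,"dy":-0.064,"dz":-0.074,"ax":0,"ay":0,"az":-0.476,"hand":-1},{"dx":-0.048,"dy":-0.064,"dz":-0.074,"ax":0,"ay":0,"az":-0.476,"hand":-1},{"dx":-0.048,"dy":-0.064,"dz":-0.074,"ax":0,"ay":0,"az":-0.476,"hand":-1}]' | $G &&
$P '[{"dx":-0.156,"dy":-0.061,"dz":0,"ax":0,"ay":0,"az":-0.472,"hand":-1},{"dx":-0.156,"dy":-0.061,"dz":0,"ax":0,"ay":0,"az":-0.472,"hand":-1},{"dx":-0.156,"dy":-0.061,"dz":0,"ax":0,"ay":0,"az":-0.472,"hand":-1},{"dx":-0.156,"dy":-0.061,"dz":0,"ax":0,"ay":0,"az":-0.472,"hand":-1},{"dx":-0.156,"dy":-0.061,"dz":0,"ax":0,"ay":0,"az":-0.472,"hand":-1},{"dx":-0.156,"dy":-0.061,"dz":0,"ax":0,"ay":0,"az":-0.472,"hand":-1},{"dx":-0.156,"dy":-0.061,"dz":0,"ax":0,"ay":0,"az":-0.472,"hand":-1},{"dx":-0.156,"dy":-0.061,"dz":0,"ax":0,"ay":0,"az":-0.472,"hand":-1},{"dx":-0.156,"dy":-0.061,"dz":0,"ax":0,"ay":0,"az":-0.472,"hand":-1},{"dx":-0.156,"dy":-0.061,"dz":0,"ax":0,"ay":0,"az":-0.472,"hand":-1}]' | $G
python3 - <<'E'
from h import *
T=lambda th,z,g=0:(lambda a:(a[0],z,a[1]))(target(th,gap=g))
rows([T(-42,.063,.013)])
E
```

```text
8.82 [0.596, -0.1894, 0.0993] [180.0, 0.0, -115.7] [-0.1, 0.2, 0.5]
10.07 [0.6573, -0.1321, 0.0993] [-180.0, 0.0, -30.8] [-0.4, -0.0, 0.9]
{"dx": 0.0001, "dy": -0.0008, "dz": 0.0727, "az": -0.0025, "hand": -1} dyaw 0.5
now [ 0.6573 -0.1321  0.0993] yaw -30.81 j [ -16.9   25.4   -4.5   60.1    0.  -166.1] F [-0.4 -0.   0.9] t 10.07
```

```bash
G="./g.sh 8"; P="python3 -m pendant"
$P '[{"dx":0,"dy":-0.001,"dz":0.035,"ax":0,"ay":0,"az":0,"hand":-1},{"dx":0,"dy":-0.001,"dz":0.06,"ax":0,"ay":0,"az":0,"hand":-1},{"dx":0,"dy":-0.001,"dz":0.073,"ax":0,"ay":0,"az":0,"hand":-1},{"dx":0,"dy":-0.001,"dz":0.073,"ax":0,"ay":0,"az":0,"hand":-1}]' | $G &&
$P '[{"dx":0,"dy":0.013,"dz":0,"ax":0,"ay":0,"az":0,"hand":-1},{"dx":0,"dy":0.026,"dz":0,"ax":0,"ay":0,"az":0,"hand":-1},{"dx":0.0052,"dy":0.0363,"dz":0,"ax":0,"ay":0,"az":0.0556,"hand":-1},{"dx":0.0086,"dy":0.0473,"dz":0,"ax":0,"ay":0,"az":0.1111,"hand":-1}]' | $G &&
$P '[{"dx":0.0052,"dy":0.0103,"dz":0,"ax":0,"ay":0,"az":0.0556,"hand":-1},{"dx":0.0086,"dy":0.0213,"dz":0,"ax":0,"ay":0,"az":0.1111,"hand":-1},{"dx":0.01,"dy":0.0327,"dz":0,"ax":0,"ay":0,"az":0.1667,"hand":-1},{"dx":0.0094,"dy":0.0442,"dz":0,"ax":0,"ay":0,"az":0.2222,"hand":-1},{"dx":0.0068,"dy":0.0554,"dz":0,"ax":0,"ay":0,"az":0.2778,"hand":-1},{"dx":0.0023,"dy":0.066,"dz":0,"ax":0,"ay":0,"az":0.3333,"hand":-1},{"dx":-0.004,"dy":0.0757,"dz":0,"ax":0,"ay":0,"az":0.3889,"hand":-1},{"dx":-0.0118,"dy":0.0841,"dz":0,"ax":0,"ay":0,"az":0.4444,"hand":-1}]' | $G
python3 - <<'E'
from h import *
T=lambda th,z,g=0:(lambda a:(a[0],z,a[1]))(target(th,gap=g))
rows([T(x,.063) for x in (58,68,78,88,98,108,118,128)])
E
```

```text
10.58 [0.6567, -0.1314, 0.0616] [180.0, 0.1, -30.6] [-0.6, 0.3, 0.1]
11.08 [0.6499, -0.1546, 0.0635] [-179.9, -0.0, -50.9] [0.8, 1.2, -1.6]
12.08 [0.6143, -0.1775, 0.064] [-179.8, 0.1, -131.0] [2.6, -0.2, -0.9]
{"dx": 0.0002, "dy": 0.0028, "dz": 0.002, "az": -0.0034, "hand": -1} dyaw 0.6
{"dx": 0.0055, "dy": 0.013, "dz": 0.002, "az": 0.0522, "hand": -1} dyaw -9.4
{"dx": 0.009, "dy": 0.0239, "dz": 0.002, "az": 0.1077, "hand": -1} dyaw -19.4
{"dx": 0.0105, "dy": 0.0353, "dz": 0.002, "az": 0.1633, "hand": -1} dyaw -29.4
{"dx": 0.0101, "dy": 0.0468, "dz": 0.002, "az": 0.2189, "hand": -1} dyaw -39.4
{"dx": 0.0076, "dy": 0.0581, "dz": 0.002, "az": 0.2744, "hand": -1} dyaw -49.4
{"dx": 0.0032, "dy": 0.0687, "dz": 0.002, "az": 0.33, "hand": -1} dyaw -59.4
{"dx": -0.003, "dy": 0.0785, "dz": 0.002, "az": 0.3855, "hand": -1} dyaw -69.4
now [ 0.6143 -0.1775  0.064 ] yaw -130.97 j [-21.9  24.4 -10.9  54.5   0.  -70.9] F [ 2.6 -0.2 -0.9] t 12.07
```

```bash
G="./g.sh 8"; P="python3 -m pendant"
$P '[{"dx":0.0052,"dy":0.0103,"dz":0,"ax":0,"ay":0,"az":0.0556,"hand":-1},{"dx":0.0086,"dy":0.0213,"dz":0,"ax":0,"ay":0,"az":0.1111,"hand":-1},{"dx":0.01,"dy":0.0327,"dz":0,"ax":0,"ay":0,"az":0.1667,"hand":-1},{"dx":0.0094,"dy":0.0442,"dz":0,"ax":0,"ay":0,"az":0.2222,"hand":-1},{"dx":0.0068,"dy":0.0554,"dz":0,"ax":0,"ay":0,"az":0.2778,"hand":-1},{"dx":0.0023,"dy":0.066,"dz":0,"ax":0,"ay":0,"az":0.3333,"hand":-1},{"dx":-0.004,"dy":0.0757,"dz":0,"ax":0,"ay":0,"az":0.3889,"hand":-1},{"dx":-0.004,"dy":0.0757,"dz":0,"ax":0,"ay":0,"az":0.3889,"hand":-1}]' | $G &&
$P '[{"dx":0,"dy":-0.011,"dz":0,"ax":0,"ay":0,"az":0,"hand":-1},{"dx":0,"dy":-0.011,"dz":-0.074,"ax":0,"ay":0,"az":0,"hand":-1},{"dx":-0.048,"dy":-0.064,"dz":-0.074,"ax":0,"ay":0,"az":-0.472,"hand":-1},{"dx":-0.048,"dy":-0.064,"dz":-0.074,"ax":0,"ay":0,"az":-0.472,"hand":-1},{"dx":-0.048,"dy":-0.064,"dz":-0.074,"ax":0,"ay":0,"az":-0.472,"hand":-1},{"dx":-0.048,"dy":-0.064,"dz":-0.074,"ax":0,"ay":0,"az":-0.472,"hand":-1},{"dx":-0.048,"dy":-0.064,"dz":-0.074,"ax":0,"ay":0,"az":-0.472,"hand":-1},{"dx":-0.048,"dy":-0.064,"dz":-0.074,"ax":0,"ay":0,"az":-0.472,"hand":-1},{"dx":-0.048,"dy":-0.064,"dz":-0.074,"ax":0,"ay":0,"az":-0.472,"hand":-1},{"dx":-0.048,"dy":-0.064,"dz":-0.074,"ax":0,"ay":0,"az":-0.472,"hand":-1},{"dx":-0.048,"dy":-0.064,"dz":-0.074,"ax":0,"ay":0,"az":-0.472,"hand":-1}]' | $G &&
$P '[{"dx":-0.156,"dy":-0.061,"dz":0,"ax":0,"ay":0,"az":-0.472,"hand":-1},{"dx":-0.156,"dy":-0.061,"dz":0,"ax":0,"ay":0,"az":-0.472,"hand":-1},{"dx":-0.156,"dy":-0.061,"dz":0,"ax":0,"ay":0,"az":-0.472,"hand":-1},{"dx":-0.156,"dy":-0.061,"dz":0,"ax":0,"ay":0,"az":-0.472,"hand":-1},{"dx":-0.156,"dy":-0.061,"dz":0,"ax":0,"ay":0,"az":-0.472,"hand":-1},{"dx":-0.156,"dy":-0.061,"dz":0,"ax":0,"ay":0,"az":-0.472,"hand":-1},{"dx":-0.156,"dy":-0.061,"dz":0,"ax":0,"ay":0,"az":-0.472,"hand":-1},{"dx":-0.156,"dy":-0.061,"dz":0,"ax":0,"ay":0,"az":-0.472,"hand":-1},{"dx":-0.156,"dy":-0.061,"dz":0,"ax":0,"ay":0,"az":-0.472,"hand":-1},{"dx":-0.156,"dy":-0.061,"dz":0,"ax":0,"ay":0,"az":-0.472,"hand":-1}]' | $G
python3 - <<'E'
from h import *
T=lambda th,z,g=0:(lambda a:(a[0],z,a[1]))(target(th,gap=g))
rows([T(-42,.063,.013)])
a=ctrl.snapshot("scene")[:,:,::-1]
cv2.imwrite("pics/g.png",cv2.resize(a[130:210,157:257],(750,600),interpolation=cv2.INTER_CUBIC))
E
```

```text
13.08 [0.5858, -0.151, 0.0637] [-179.9, 0.1, 159.5] [-0.7, -1.5, -0.0]
14.45 [0.5966, -0.1889, 0.0998] [180.0, 0.0, -115.7] [-0.1, -0.6, -0.4]
15.7 [0.658, -0.1316, 0.0998] [-180.0, 0.0, -30.9] [-0.1, 0.2, 0.1]
{"dx": -0.0005, "dy": 0.0008, "dz": 0.0737, "az": -0.0029, "hand": -1} dyaw 0.5
now [ 0.658  -0.1316  0.0998] yaw -30.87 j [ -16.8   25.5   -4.4   60.2    0.  -166. ] F [-0.1  0.2  0.1] t 15.7
```

View pics/g.png

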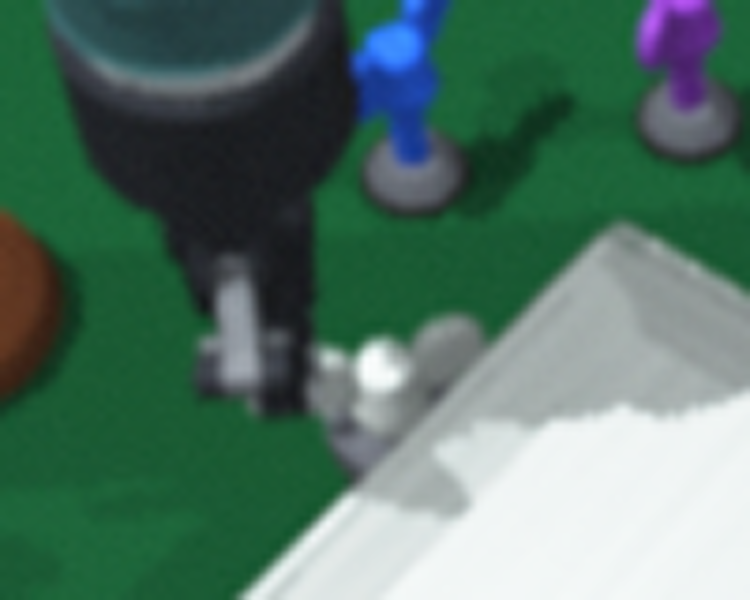

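```bash
G="./g.sh 8"; P="python3 -m pendant"
$P '[{"dx":0,"dy":0,"dz":0.035,"ax":0,"ay":0,"az":0,"hand":-1},{"dx":0,"dy":0,"dz":0.06,"ax":0,"ay":0,"az":0,"hand":-1},{"dx":0,"dy":0,"dz":0.074,"ax":0,"ay":0,"az":0,"hand":-1},{"dx":0,"dy":0,"dz":0.074,"ax":0,"ay":0,"az":0,"hand":-1}]' | $G &&
$P '[{"dx":0,"dy":0.013,"dz":0,"ax":0,"ay":0,"az":0,"hand":-1},{"dx":0,"dy":0.026,"dz":0,"ax":0,"ay":0,"az":0,"hand":-1},{"dx":0.0052,"dy":0.0363,"dz":0,"ax":0,"ay":0,"az":0.0556,"hand":-1},{"dx":0.0086,"dy":0.0473,"dz":0,"ax":0,"ay":0,"az":0.1111,"hand":-1}]' | $G &&
$P '[{"dx":0.0052,"dy":0.0103,"dz":0,"ax":0,"ay":0,"az":0.0556,"hand":-1},{"dx":0.0086,"dy":0.0213,"dz":0,"ax":0,"ay":0,"az":0.1111,"hand":-1},{"dx":0.01,"dy":0.0327,"dz":0,"ax":0,"ay":0,"az":0.1667,"hand":-1},{"dx":0.0094,"dy":0.0442,"dz":0,"ax":0,"ay":0,"az":0.2222,"hand":-1},{"dx":0.0068,"dy":0.0554,"dz":0,"ax":0,"ay":0,"az":0.2778,"hand":-1},{"dx":0.0023,"dy":0.066,"dz":0,"ax":0,"ay":0,"az":0.3333,"hand":-1},{"dx":-0.004,"dy":0.0757,"dz":0,"ax":0,"ay":0,"az":0.3889,"hand":-1},{"dx":-0.0118,"dy":0.0841,"dz":0,"ax":0,"ay":0,"az":0.4444,"hand":-1}]' | $G &&
$P '[{"dx":0.0052,"dy":0.0103,"dz":0,"ax":0,"ay":0,"az":0.0556,"hand":-1},{"dx":0.0086,"dy":0.0213,"dz":0,"ax":0,"ay":0,"az":0.1111,"hand":-1},{"dx":0.01,"dy":0.0327,"dz":0,"ax":0,"ay":0,"az":0.1667,"hand":-1},{"dx":0.0094,"dy":0.0442,"dz":0,"ax":0,"ay":0,"az":0.2222,"hand":-1},{"dx":0.0068,"dy":0.0554,"dz":0,"ax":0,"ay":0,"az":0.2778,"hand":-1},{"dx":0.0023,"dy":0.066,"dz":0,"ax":0,"ay":0,"az":0.3333,"hand":-1},{"dx":-0.004,"dy":0.0757,"dz":0,"ax":0,"ay":0,"az":0.3889,"hand":-1},{"dx":-0.004,"dy":0.0757,"dz":0,"ax":0,"ay":0,"az":0.3889,"hand":-1}]' | $G &&
$P '[{"dx":0,"dy":-0.011,"dz":0,"ax":0,"ay":0,"az":0,"hand":-1},{"dx":0,"dy":-0.011,"dz":-0.074,"ax":0,"ay":0,"az":0,"hand":-1},{"dx":-0.048,"dy":-0.064,"dz":-0.074,"ax":0,"ay":0,"az":-0.472,"hand":-1},{"dx":-0.048,"dy":-0.064,"dz":-0.074,"ax":0,"ay":0,"az":-0.472,"hand":-1},{"dx":-0.048,"dy":-0.064,"dz":-0.074,"ax":0,"ay":0,"az":-0.472,"hand":-1},{"dx":-0.048,"dy":-0.064,"dz":-0.074,"ax":0,"ay":0,"az":-0.472,"hand":-1},{"dx":-0.048,"dy":-0.064,"dz":-0.074,"ax":0,"ay":0,"az":-0.472,"hand":-1},{"dx":-0.048,"dy":-0.064,"dz":-0.074,"ax":0,"ay":0,"az":-0.472,"hand":-1},{"dx":-0.048,"dy":-0.064,"dz":-0.074,"ax":0,"ay":0,"az":-0.472,"hand":-1},{"dx":-0.048,"dy":-0.064,"dz":-0.074,"ax":0,"ay":0,"az":-0.472,"hand":-1},{"dx":-0.048,"dy":-0.064,"dz":-0.074,"ax":0,"ay":0,"az":-0.472,"hand":-1}]' | $G &&
$P '[{"dx":-0.156,"dy":-0.061,"dz":0,"ax":0,"ay":0,"az":-0.472,"hand":-1},{"dx":-0.156,"dy":-0.061,"dz":0,"ax":0,"ay":0,"az":-0.472,"hand":-1},{"dx":-0.156,"dy":-0.061,"dz":0,"ax":0,"ay":0,"az":-0.472,"hand":-1},{"dx":-0.156,"dy":-0.061,"dz":0,"ax":0,"ay":0,"az":-0.472,"hand":-1},{"dx":-0.156,"dy":-0.061,"dz":0,"ax":0,"ay":0,"az":-0.472,"hand":-1},{"dx":-0.156,"dy":-0.061,"dz":0,"ax":0,"ay":0,"az":-0.472,"hand":-1},{"dx":-0.156,"dy":-0.061,"dz":0,"ax":0,"ay":0,"az":-0.472,"hand":-1},{"dx":-0.156,"dy":-0.061,"dz":0,"ax":0,"ay":0,"az":-0.472,"hand":-1},{"dx":-0.156,"dy":-0.061,"dz":0,"ax":0,"ay":0,"az":-0.472,"hand":-1},{"dx":-0.156,"dy":-0.061,"dz":0,"ax":0,"ay":0,"az":-0.472,"hand":-1}]' | $G
python3 - <<'E'
from h import *
T=lambda th,z,g=0:(lambda a:(a[0],z,a[1]))(target(th,gap=g))
rows([T(-42,.063,.013)])
print(proj("scene",[[*HUB,.08],[*HUB,.083]]))
w,_=wdir(-52);rows([(HUB+.027*w,.088,T(-42,0)[2])])
E
```

```text
16.25 [0.6571, -0.1312, 0.0615] [180.0, 0.1, -30.7] [-0.5, 0.4, 0.4]
16.75 [0.6505, -0.1545, 0.0636] [-179.9, -0.1, -51.0] [1.2, 1.2, -0.8]
17.75 [0.6146, -0.1772, 0.064] [-179.8, 0.1, -131.0] [2.2, -0.3, -0.7]
18.75 [0.5863, -0.1507, 0.0637] [-179.9, 0.1, 159.4] [0.7, -1.6, -0.1]
20.12 [0.5969, -0.1886, 0.0998] [180.0, 0.0, -115.8] [0.6, -0.3, 0.0]
21.38 [0.6584, -0.1314, 0.0999] [-180.0, 0.0, -30.9] [-0.3, -0.1, 0.7]
{"dx": -0.001, "dy": 0.0016, "dz": 0.0737, "az": -0.0032, "hand": -1} dyaw 0.6
now [ 0.6584 -0.1314  0.0999] yaw -30.94 j [ -16.8   25.5   -4.3   60.2    0.  -165.9] F [-0.3 -0.1  0.7] t 21.38
[[208.53599732 175.92223728]
 [208.38452495 175.14510803]]
{"dx": -0.0033, "dy": 0.0532, "dz": 0.0237, "az": -0.0032, "hand": -1} dyaw 0.6
now [ 0.6584 -0.1314  0.0999] yaw -30.94 j [ -16.8   25.5   -4.3   60.2    0.  -165.9] F [-0.3 -0.1  0.7] t 21.38
```

```bash
G="./g.sh 4.5"; P="python3 -m pendant"
$P '[{"dx":0,"dy":0,"dz":0.035,"ax":0,"ay":0,"az":0,"hand":-1},{"dx":0,"dy":0,"dz":0.06,"ax":0,"ay":0,"az":0,"hand":-1},{"dx":0,"dy":0,"dz":0.074,"ax":0,"ay":0,"az":0,"hand":-1},{"dx":0,"dy":0,"dz":0.074,"ax":0,"ay":0,"az":0,"hand":-1}]' | $G &&
$P '[{"dx":0,"dy":0.013,"dz":0,"ax":0,"ay":0,"az":0,"hand":-1},{"dx":0,"dy":0.026,"dz":0,"ax":0,"ay":0,"az":0,"hand":-1},{"dx":0.0052,"dy":0.0363,"dz":0,"ax":0,"ay":0,"az":0.0556,"hand":-1},{"dx":0.0086,"dy":0.0473,"dz":0,"ax":0,"ay":0,"az":0.1111,"hand":-1},{"dx":0.0086,"dy":0.0473,"dz":0,"ax":0,"ay":0,"az":0.1111,"hand":-1}]' | $G &&
$P '[{"dx":0.00147,"dy":0.00248,"dz":0,"ax":0,"ay":0,"az":0.0139,"hand":-1},{"dx":0.00147,"dy":0.00248,"dz":0,"ax":0,"ay":0,"az":0.0139,"hand":-1}]' | $G &&
$P '[{"dx":0.00147,"dy":0.00248,"dz":0,"ax":0,"ay":0,"az":0.0139,"hand":-1},{"dx":0.00147,"dy":0.00248,"dz":0,"ax":0,"ay":0,"az":0.0139,"hand":-1}]' | $G &&
$P '[{"dx":0.00147,"dy":0.00248,"dz":0,"ax":0,"ay":0,"az":0.0139,"hand":-1},{"dx":0.00147,"dy":0.00248,"dz":0,"ax":0,"ay":0,"az":0.0139,"hand":-1}]' | $G &&
$P '[{"dx":0.00147,"dy":0.00248,"dz":0,"ax":0,"ay":0,"az":0.0139,"hand":-1},{"dx":0.00147,"dy":0.00248,"dz":0,"ax":0,"ay":0,"az":0.0139,"hand":-1}]' | $G &&
$P '[{"dx":0.00147,"dy":0.00248,"dz":0,"ax":0,"ay":0,"az":0.0139,"hand":-1},{"dx":0.00147,"dy":0.00248,"dz":0,"ax":0,"ay":0,"az":0.0139,"hand":-1}]' | $G &&
$P '[{"dx":0.00147,"dy":0.00248,"dz":0,"ax":0,"ay":0,"az":0.0139,"hand":-1},{"dx":0.00147,"dy":0.00248,"dz":0,"ax":0,"ay":0,"az":0.0139,"hand":-1}]' | $G &&
$P '[{"dx":0.00147,"dy":0.00248,"dz":0,"ax":0,"ay":0,"az":0.0139,"hand":-1},{"dx":0.00147,"dy":0.00248,"dz":0,"ax":0,"ay":0,"az":0.0139,"hand":-1}]' | $G &&
$P '[{"dx":0.00147,"dy":0.00248,"dz":0,"ax":0,"ay":0,"az":0.0139,"hand":-1},{"dx":0.00147,"dy":0.00248,"dz":0,"ax":0,"ay":0,"az":0.0139,"hand":-1}]' | $G
```

```text
21.88 [0.6576, -0.131, 0.0615] [180.0, 0.1, -30.8] [-0.1, 0.9, 0.0]
22.5 [0.6506, -0.1546, 0.0635] [-179.9, -0.1, -50.7] [0.3, 0.1, 0.3]
22.75 [0.6503, -0.1555, 0.0636] [-179.9, -0.1, -53.1] [2.4, 0.7, 0.8]
23.0 [0.6498, -0.1568, 0.0635] [-179.9, -0.1, -55.6] [2.2, -0.5, -0.1]
23.25 [0.649, -0.158, 0.0634] [-180.0, -0.1, -58.1] [2.6, 0.6, 0.5]
23.5 [0.6481, -0.1592, 0.0632] [-180.0, -0.0, -60.7] [2.3, 0.4, 0.3]
23.75 [0.6472, -0.1604, 0.0631] [-180.0, -0.0, -63.2] [1.3, 0.2, 0.6]
24.0 [0.6463, -0.1616, 0.063] [-180.0, -0.0, -65.7] [2.1, -0.5, 0.9]
24.25 [0.6455, -0.1627, 0.0629] [180.0, -0.0, -68.2] [2.4, -0.2, 1.3]
24.5 [0.6446, -0.1639, 0.0629] [180.0, -0.0, -70.7] [2.8, -0.1, 0.2]
```

```bash
G="./g.sh 4.5"; P="python3 -m pendant"
$P '[{"dx":0.00147,"dy":0.00248,"dz":0,"ax":0,"ay":0,"az":0.0139,"hand":-1},{"dx":0.00147,"dy":0.00248,"dz":0,"ax":0,"ay":0,"az":0.0139,"hand":-1}]' | $G &&
$P '[{"dx":0.00147,"dy":0.00248,"dz":0,"ax":0,"ay":0,"az":0.0139,"hand":-1},{"dx":0.00147,"dy":0.00248,"dz":0,"ax":0,"ay":0,"az":0.0139,"hand":-1}]' | $G &&
$P '[{"dx":0.00147,"dy":0.00248,"dz":0,"ax":0,"ay":0,"az":0.0139,"hand":-1},{"dx":0.00147,"dy":0.00248,"dz":0,"ax":0,"ay":0,"az":0.0139,"hand":-1}]' | $G &&
$P '[{"dx":0.00147,"dy":0.00248,"dz":0,"ax":0,"ay":0,"az":0.0139,"hand":-1},{"dx":0.00147,"dy":0.00248,"dz":0,"ax":0,"ay":0,"az":0.0139,"hand":-1}]' | $G &&
$P '[{"dx":0.00147,"dy":0.00248,"dz":0,"ax":0,"ay":0,"az":0.0139,"hand":-1},{"dx":0.00147,"dy":0.00248,"dz":0,"ax":0,"ay":0,"az":0.0139,"hand":-1}]' | $G &&
$P '[{"dx":0.00147,"dy":0.00248,"dz":0,"ax":0,"ay":0,"az":0.0139,"hand":-1},{"dx":0.00147,"dy":0.00248,"dz":0,"ax":0,"ay":0,"az":0.0139,"hand":-1}]' | $G &&
$P '[{"dx":0.00147,"dy":0.00248,"dz":0,"ax":0,"ay":0,"az":0.0139,"hand":-1},{"dx":0.00147,"dy":0.00248,"dz":0,"ax":0,"ay":0,"az":0.0139,"hand":-1}]' | $G &&
$P '[{"dx":0.00147,"dy":0.00248,"dz":0,"ax":0,"ay":0,"az":0.0139,"hand":-1},{"dx":0.00147,"dy":0.00248,"dz":0,"ax":0,"ay":0,"az":0.0139,"hand":-1}]' | $G &&
$P '[{"dx":0.00147,"dy":0.00248,"dz":0,"ax":0,"ay":0,"az":0.0139,"hand":-1},{"dx":0.00147,"dy":0.00248,"dz":0,"ax":0,"ay":0,"az":0.0139,"hand":-1}]' | $G &&
$P '[{"dx":0.00147,"dy":0.00248,"dz":0,"ax":0,"ay":0,"az":0.0139,"hand":-1},{"dx":0.00147,"dy":0.00248,"dz":0,"ax":0,"ay":0,"az":0.0139,"hand":-1}]' | $G &&
$P '[{"dx":0.00147,"dy":0.00248,"dz":0,"ax":0,"ay":0,"az":0.0139,"hand":-1},{"dx":0.00147,"dy":0.00248,"dz":0,"ax":0,"ay":0,"az":0.0139,"hand":-1}]' | $G &&
$P '[{"dx":0.00147,"dy":0.00248,"dz":0,"ax":0,"ay":0,"az":0.0139,"hand":-1},{"dx":0.00147,"dy":0.00248,"dz":0,"ax":0,"ay":0,"az":0.0139,"hand":-1}]' | $G &&
$P '[{"dx":0.00147,"dy":0.00248,"dz":0,"ax":0,"ay":0,"az":0.0139,"hand":-1},{"dx":0.00147,"dy":0.00248,"dz":0,"ax":0,"ay":0,"az":0.0139,"hand":-1}]' | $G &&
$P '[{"dx":0.00147,"dy":0.00248,"dz":0,"ax":0,"ay":0,"az":0.0139,"hand":-1},{"dx":0.00147,"dy":0.00248,"dz":0,"ax":0,"ay":0,"az":0.0139,"hand":-1}]' | $G &&
$P '[{"dx":0.00147,"dy":0.00248,"dz":0,"ax":0,"ay":0,"az":0.0139,"hand":-1},{"dx":0.00147,"dy":0.00248,"dz":0,"ax":0,"ay":0,"az":0.0139,"hand":-1}]' | $G &&
$P '[{"dx":0.00147,"dy":0.00248,"dz":0,"ax":0,"ay":0,"az":0.0139,"hand":-1},{"dx":0.00147,"dy":0.00248,"dz":0,"ax":0,"ay":0,"az":0.0139,"hand":-1}]' | $G
python3 -c "
from h import *
T=lambda th,z,g=0:(lambda a:(a[0],z,a[1]))(target(th,gap=g))
y=ctrl.read_state()['tool_rot'][2]; th=-72.36-y; print(th); rows([T(th,.063)])"
```

```text
24.75 [0.6436, -0.1649, 0.0629] [180.0, 0.0, -73.2] [2.3, -1.2, 0.8]
25.0 [0.6426, -0.166, 0.0629] [180.0, 0.0, -75.7] [2.6, -0.6, 1.0]
25.25 [0.6416, -0.167, 0.0629] [180.0, 0.0, -78.2] [1.7, -0.1, 0.3]
25.5 [0.6405, -0.1679, 0.0628] [180.0, 0.0, -80.7] [2.5, -0.2, 0.3]
25.75 [0.6394, -0.1688, 0.0628] [180.0, 0.0, -83.2] [2.3, 0.6, -0.3]
26.0 [0.6382, -0.1697, 0.0628] [180.0, 0.0, -85.7] [2.9, 0.3, -0.6]
26.25 [0.637, -0.1705, 0.0628] [180.0, 0.0, -88.2] [2.0, -0.4, -0.7]
26.5 [0.6358, -0.1712, 0.0627] [180.0, 0.0, -90.7] [1.9, 0.6, -1.9]
26.75 [0.6345, -0.1719, 0.0627] [180.0, 0.0, -93.2] [1.7, 0.9, -2.3]
27.0 [0.6333, -0.1726, 0.0628] [180.0, 0.0, -95.7] [2.0, 0.5, -1.0]
27.25 [0.632, -0.1733, 0.0629] [180.0, 0.0, -98.2] [1.6, 1.2, -1.3]
27.5 [0.6308, -0.1739, 0.0629] [-180.0, 0.0, -100.7] [1.4, 0.8, 0.2]
27.75 [0.6295, -0.1744, 0.063] [-180.0, 0.0, -103.2] [2.2, 0.8, -1.7]
28.0 [0.6281, -0.1749, 0.063] [-180.0, 0.0, -105.7] [2.3, -0.2, -0.5]
28.25 [0.6267, -0.1753, 0.063] [-180.0, 0.0, -108.2] [3.2, 0.4, -0.9]
28.5 [0.6253, -0.1756, 0.063] [-180.0, -0.0, -110.7] [3.1, 0.1, -0.7]
38.33909572160941
{"dx": 0.0021, "dy": 0.001, "dz": -0.0, "az": -0.0, "hand": -1} dyaw 0.0
now [ 0.6253 -0.1756  0.063 ] yaw -110.70 j [-21.4  25.5  -9.4  55.1  -0.  -90.7] F [ 3.1  0.1 -0.7] t 28.5
```

```bash
G="./g.sh 5"; P="python3 -m pendant"
$P '[{"dx":0.00147,"dy":0.00248,"dz":0,"ax":0,"ay":0,"az":0.0139,"hand":-1},{"dx":0.00147,"dy":0.00248,"dz":0,"ax":0,"ay":0,"az":0.0139,"hand":-1}]' | $G &&
$P '[{"dx":0.00147,"dy":0.00248,"dz":0,"ax":0,"ay":0,"az":0.0139,"hand":-1},{"dx":0.00147,"dy":0.00248,"dz":0,"ax":0,"ay":0,"az":0.0139,"hand":-1}]' | $G &&
$P '[{"dx":0.00147,"dy":0.00248,"dz":0,"ax":0,"ay":0,"az":0.0139,"hand":-1},{"dx":0.00147,"dy":0.00248,"dz":0,"ax":0,"ay":0,"az":0.0139,"hand":-1}]' | $G &&
$P '[{"dx":0.00147,"dy":0.00248,"dz":0,"ax":0,"ay":0,"az":0.0139,"hand":-1},{"dx":0.00147,"dy":0.00248,"dz":0,"ax":0,"ay":0,"az":0.0139,"hand":-1}]' | $G &&
$P '[{"dx":0.00147,"dy":0.00248,"dz":0,"ax":0,"ay":0,"az":0.0139,"hand":-1},{"dx":0.00147,"dy":0.00248,"dz":0,"ax":0,"ay":0,"az":0.0139,"hand":-1}]' | $G &&
$P '[{"dx":0.00147,"dy":0.00248,"dz":0,"ax":0,"ay":0,"az":0.0139,"hand":-1},{"dx":0.00147,"dy":0.00248,"dz":0,"ax":0,"ay":0,"az":0.0139,"hand":-1}]' | $G &&
$P '[{"dx":0.00147,"dy":0.00248,"dz":0,"ax":0,"ay":0,"az":0.0139,"hand":-1},{"dx":0.00147,"dy":0.00248,"dz":0,"ax":0,"ay":0,"az":0.0139,"hand":-1}]' | $G &&
$P '[{"dx":0.00147,"dy":0.00248,"dz":0,"ax":0,"ay":0,"az":0.0139,"hand":-1},{"dx":0.00147,"dy":0.00248,"dz":0,"ax":0,"ay":0,"az":0.0139,"hand":-1}]' | $G &&
$P '[{"dx":0.00147,"dy":0.00248,"dz":0,"ax":0,"ay":0,"az":0.0139,"hand":-1},{"dx":0.00147,"dy":0.00248,"dz":0,"ax":0,"ay":0,"az":0.0139,"hand":-1}]' | $G &&
$P '[{"dx":0.00147,"dy":0.00248,"dz":0,"ax":0,"ay":0,"az":0.0139,"hand":-1},{"dx":0.00147,"dy":0.00248,"dz":0,"ax":0,"ay":0,"az":0.0139,"hand":-1}]' | $G &&
$P '[{"dx":0.00147,"dy":0.00248,"dz":0,"ax":0,"ay":0,"az":0.0139,"hand":-1},{"dx":0.00147,"dy":0.00248,"dz":0,"ax":0,"ay":0,"az":0.0139,"hand":-1}]' | $G &&
$P '[{"dx":0.00147,"dy":0.00248,"dz":0,"ax":0,"ay":0,"az":0.0139,"hand":-1},{"dx":0.00147,"dy":0.00248,"dz":0,"ax":0,"ay":0,"az":0.0139,"hand":-1}]' | $G &&
$P '[{"dx":0.00147,"dy":0.00248,"dz":0,"ax":0,"ay":0,"az":0.0139,"hand":-1},{"dx":0.00147,"dy":0.00248,"dz":0,"ax":0,"ay":0,"az":0.0139,"hand":-1}]' | $G &&
$P '[{"dx":0.00147,"dy":0.00248,"dz":0,"ax":0,"ay":0,"az":0.0139,"hand":-1},{"dx":0.00147,"dy":0.00248,"dz":0,"ax":0,"ay":0,"az":0.0139,"hand":-1}]' | $G &&
$P '[{"dx":0.00147,"dy":0.00248,"dz":0,"ax":0,"ay":0,"az":0.0139,"hand":-1},{"dx":0.00147,"dy":0.00248,"dz":0,"ax":0,"ay":0,"az":0.0139,"hand":-1}]' | $G &&
$P '[{"dx":0.00147,"dy":0.00248,"dz":0,"ax":0,"ay":0,"az":0.0139,"hand":-1},{"dx":0.00147,"dy":0.00248,"dz":0,"ax":0,"ay":0,"az":0.0139,"hand":-1}]' | $G
python3 -c "
from h import *
T=lambda th,z,g=0:(lambda a:(a[0],z,a[1]))(target(th,gap=g))
y=ctrl.read_state()['tool_rot'][2]; th=-72.36-y; print(th); rows([T(th,.063)])"
```

```text
28.75 [0.6239, -0.1758, 0.063] [-180.0, -0.0, -113.2] [2.1, 0.0, -0.7]
29.0 [0.6225, -0.176, 0.063] [-180.0, -0.0, -115.7] [2.6, 0.3, -0.4]
29.25 [0.621, -0.1762, 0.063] [-180.0, -0.0, -118.2] [2.0, -0.0, -0.6]
29.5 [0.6196, -0.1762, 0.063] [-180.0, -0.0, -120.7] [2.8, 0.1, -0.4]
29.75 [0.6181, -0.1762, 0.063] [-180.0, -0.0, -123.2] [2.0, 0.8, 0.2]
30.0 [0.6167, -0.1762, 0.063] [-180.0, -0.0, -125.7] [2.2, -0.5, -1.0]
30.25 [0.6153, -0.176, 0.063] [-180.0, -0.0, -128.2] [2.4, -0.8, -0.1]
30.5 [0.6138, -0.1758, 0.0629] [-180.0, -0.0, -130.7] [2.6, -0.9, -0.0]
30.75 [0.6124, -0.1756, 0.063] [-180.0, -0.0, -133.2] [2.0, -1.3, 0.2]
31.0 [0.611, -0.1752, 0.0629] [-180.0, -0.0, -135.7] [1.5, -0.5, -0.1]
31.25 [0.6096, -0.1749, 0.0629] [-180.0, -0.0, -138.2] [2.0, -0.5, 0.7]
31.5 [0.6082, -0.1745, 0.0629] [-180.0, -0.0, -140.7] [1.7, -0.6, 0.2]
31.75 [0.6069, -0.174, 0.063] [-180.0, -0.0, -143.2] [2.2, -0.0, -0.2]
32.0 [0.6055, -0.1734, 0.0629] [-180.0, -0.0, -145.7] [2.4, -1.1, 0.2]
32.25 [0.6042, -0.1728, 0.0629] [-180.0, -0.0, -148.2] [2.5, -0.7, -0.2]
32.5 [0.6029, -0.1721, 0.0629] [-180.0, -0.0, -150.7] [1.7, -0.9, -0.8]
78.37108649061368
{"dx": 0.0021, "dy": -0.0007, "dz": -0.0001, "az": -0.0, "hand": -1} dyaw 0.0
now [ 0.6029 -0.1721  0.0629] yaw -150.73 j [-21.8  23.5 -12.5  54.   -0.  -51.1] F [ 1.7 -0.9 -0.8] t 32.5
```

```bash
G="./g.sh 5"; P="python3 -m pendant"
$P '[{"dx":0.00147,"dy":0.00248,"dz":0,"ax":0,"ay":0,"az":0.0139,"hand":-1},{"dx":0.00147,"dy":0.00248,"dz":0,"ax":0,"ay":0,"az":0.0139,"hand":-1}]' | $G &&
$P '[{"dx":0.00147,"dy":0.00248,"dz":0,"ax":0,"ay":0,"az":0.0139,"hand":-1},{"dx":0.00147,"dy":0.00248,"dz":0,"ax":0,"ay":0,"az":0.0139,"hand":-1}]' | $G &&
$P '[{"dx":0.00147,"dy":0.00248,"dz":0,"ax":0,"ay":0,"az":0.0139,"hand":-1},{"dx":0.00147,"dy":0.00248,"dz":0,"ax":0,"ay":0,"az":0.0139,"hand":-1}]' | $G &&
$P '[{"dx":0.00147,"dy":0.00248,"dz":0,"ax":0,"ay":0,"az":0.0139,"hand":-1},{"dx":0.00147,"dy":0.00248,"dz":0,"ax":0,"ay":0,"az":0.0139,"hand":-1}]' | $G &&
$P '[{"dx":0.00147,"dy":0.00248,"dz":0,"ax":0,"ay":0,"az":0.0139,"hand":-1},{"dx":0.00147,"dy":0.00248,"dz":0,"ax":0,"ay":0,"az":0.0139,"hand":-1}]' | $G &&
$P '[{"dx":0.00147,"dy":0.00248,"dz":0,"ax":0,"ay":0,"az":0.0139,"hand":-1},{"dx":0.00147,"dy":0.00248,"dz":0,"ax":0,"ay":0,"az":0.0139,"hand":-1}]' | $G &&
$P '[{"dx":0.00147,"dy":0.00248,"dz":0,"ax":0,"ay":0,"az":0.0139,"hand":-1},{"dx":0.00147,"dy":0.00248,"dz":0,"ax":0,"ay":0,"az":0.0139,"hand":-1}]' | $G &&
$P '[{"dx":0.00147,"dy":0.00248,"dz":0,"ax":0,"ay":0,"az":0.0139,"hand":-1},{"dx":0.00147,"dy":0.00248,"dz":0,"ax":0,"ay":0,"az":0.0139,"hand":-1}]' | $G &&
$P '[{"dx":0.00147,"dy":0.00248,"dz":0,"ax":0,"ay":0,"az":0.0139,"hand":-1},{"dx":0.00147,"dy":0.00248,"dz":0,"ax":0,"ay":0,"az":0.0139,"hand":-1}]' | $G &&
$P '[{"dx":0.00147,"dy":0.00248,"dz":0,"ax":0,"ay":0,"az":0.0139,"hand":-1},{"dx":0.00147,"dy":0.00248,"dz":0,"ax":0,"ay":0,"az":0.0139,"hand":-1}]' | $G &&
$P '[{"dx":0.00147,"dy":0.00248,"dz":0,"ax":0,"ay":0,"az":0.0139,"hand":-1},{"dx":0.00147,"dy":0.00248,"dz":0,"ax":0,"ay":0,"az":0.0139,"hand":-1}]' | $G &&
$P '[{"dx":0.00147,"dy":0.00248,"dz":0,"ax":0,"ay":0,"az":0.0139,"hand":-1},{"dx":0.00147,"dy":0.00248,"dz":0,"ax":0,"ay":0,"az":0.0139,"hand":-1}]' | $G &&
$P '[{"dx":0.00147,"dy":0.00248,"dz":0,"ax":0,"ay":0,"az":0.0139,"hand":-1},{"dx":0.00147,"dy":0.00248,"dz":0,"ax":0,"ay":0,"az":0.0139,"hand":-1}]' | $G &&
$P '[{"dx":0.00147,"dy":0.00248,"dz":0,"ax":0,"ay":0,"az":0.0139,"hand":-1},{"dx":0.00147,"dy":0.00248,"dz":0,"ax":0,"ay":0,"az":0.0139,"hand":-1}]' | $G &&
$P '[{"dx":0.00147,"dy":0.00248,"dz":0,"ax":0,"ay":0,"az":0.0139,"hand":-1},{"dx":0.00147,"dy":0.00248,"dz":0,"ax":0,"ay":0,"az":0.0139,"hand":-1}]' | $G &&
$P '[{"dx":0.00147,"dy":0.00248,"dz":0,"ax":0,"ay":0,"az":0.0139,"hand":-1},{"dx":0.00147,"dy":0.00248,"dz":0,"ax":0,"ay":0,"az":0.0139,"hand":-1}]' | $G &&
$P '[{"dx":0.00147,"dy":0.00248,"dz":0,"ax":0,"ay":0,"az":0.0139,"hand":-1},{"dx":0.00147,"dy":0.00248,"dz":0,"ax":0,"ay":0,"az":0.0139,"hand":-1}]' | $G &&
$P '[{"dx":0.00147,"dy":0.00248,"dz":0,"ax":0,"ay":0,"az":0.0139,"hand":-1},{"dx":0.00147,"dy":0.00248,"dz":0,"ax":0,"ay":0,"az":0.0139,"hand":-1}]' | $G
python3 -c "
from h import *
T=lambda th,z,g=0:(lambda a:(a[0],z,a[1]))(target(th,gap=g))
y=ctrl.read_state()['tool_rot'][2]; th=(-72.36-y)%360; print(th); rows([T(th,.063)])"
```

```text
32.75 [0.6016, -0.1714, 0.0629] [-180.0, -0.0, -153.2] [1.9, 0.3, -1.2]
33.0 [0.6004, -0.1706, 0.0629] [-180.0, -0.0, -155.7] [1.9, -1.3, -0.6]
33.25 [0.5992, -0.1698, 0.0629] [180.0, -0.0, -158.2] [2.5, -1.1, -0.4]
33.5 [0.5983, -0.1691, 0.0629] [-180.0, 0.0, -160.7] [2.8, -2.0, -0.7]
33.75 [0.5976, -0.1688, 0.063] [-179.9, 0.0, -163.3] [3.5, -3.3, -2.8]
90.90174354388562
{"dx": 0.0026, "dy": 0.0007, "dz": 0.0001, "az": -0.0, "hand": -1} dyaw 0.0
now [ 0.5976 -0.1688  0.063 ] yaw -163.26 j [-21.7  22.9 -13.4  53.7  -0.1 -38.4] F [ 3.5 -3.3 -2.8] t 33.75
```

```bash
G="./g.sh 9"; P="python3 -m pendant"
$P '[{"dx":0.00147,"dy":0.00248,"dz":0,"ax":0,"ay":0,"az":0.0139,"hand":-1},{"dx":0.00147,"dy":0.00248,"dz":0,"ax":0,"ay":0,"az":0.0139,"hand":-1}]' | $G &&
$P '[{"dx":0.0008,"dy":0.0012,"dz":0,"ax":0,"ay":0,"az":0.007,"hand":-1},{"dx":0.0008,"dy":0.0012,"dz":0,"ax":0,"ay":0,"az":0.007,"hand":-1},{"dx":0.0008,"dy":0.0012,"dz":0,"ax":0,"ay":0,"az":0.007,"hand":-1}]' | $G
```

```text
34.0 [0.5969, -0.1685, 0.0631] [-179.8, 0.0, -165.8] [3.8, -6.1, -3.4]
34.38 [0.5965, -0.1684, 0.0631] [-179.8, 0.1, -167.0] [3.4, -7.1, -2.9]
```

The force is rising while the finger has stalled in the push direction, so the screw is at its stop. I'll back off, lift clear and look.

```bash
G="./g.sh 9"; P="python3 -m pendant"
$P '[{"dx":0,"dy":-0.02,"dz":0,"ax":0,"ay":0,"az":0,"hand":-1},{"dx":0,"dy":-0.02,"dz":0,"ax":0,"ay":0,"az":0,"hand":-1},{"dx":0,"dy":-0.02,"dz":-0.1,"ax":0,"ay":0,"az":0,"hand":-1},{"dx":0,"dy":-0.2,"dz":-0.24,"ax":0,"ay":0,"az":0,"hand":-1},{"dx":0,"dy":-0.36,"dz":-0.3,"ax":0,"ay":0,"az":0,"hand":-1},{"dx":0,"dy":-0.36,"dz":-0.3,"ax":0,"ay":0,"az":0,"hand":-1},{"dx":0,"dy":-0.36,"dz":-0.3,"ax":0,"ay":0,"az":0,"hand":-1},{"dx":0,"dy":-0.36,"dz":-0.3,"ax":0,"ay":0,"az":0,"hand":-1},{"dx":0,"dy":-0.36,"dz":-0.3,"ax":0,"ay":0,"az":0,"hand":-1}]' | $G
python3 - <<'E'
from h import *
a=ctrl.snapshot("scene")[:,:,::-1];b=ctrl.snapshot("top")[:,:,::-1]; cv2.imwrite("pics/s9.png",a);cv2.imwrite("pics/t9.png",b)
r=lambda i,x,y:cv2.resize(i[y-40:y+40,x-40:x+40],(390,390),interpolation=cv2.INTER_CUBIC)
cv2.imwrite("pics/i.png",np.hstack([r(a,207,180),r(b,324,177)]))
for n in("scene","top"):
    for q in("jar_mid","cap_a_mid"): print(n,q,[(round(d["conf"],2),d["rect"]) for d in ctrl.silhouettes(n,q)])
E
```

```text
35.5 [0.6345, -0.3397, 0.2112] [179.8, -0.1, -167.0] [-0.3, 0.3, -0.6]
scene jar_mid [(0.92, [275.7, 152.1, 302.9, 192.5])]
scene cap_a_mid [(0.7, [128.5, 154.2, 165.5, 187.5])]
top jar_mid [(0.85, [285.2, 222.7, 310.5, 244.5])]
top cap_a_mid [(0.95, [356.2, 135.7, 388.8, 163.1])]
```

View pics/i.png

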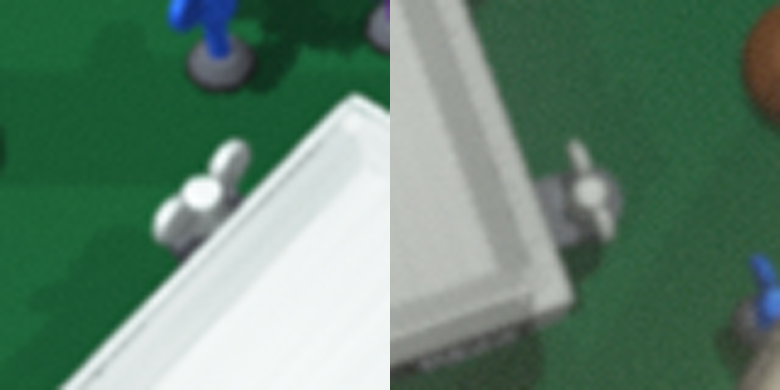

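The picture shows the front-right hub top at scene pixel (208,179), about 1.6 px (6 mm) lower than at the start. Its wing lies along the housing at θ ≈ 88°. The total turn of about 9.7 rad agrees with the height I touched. The jar and cap boxes are where they were, to within detector scatter, so I'm handing in.

```bash
python3 -c "
from bench import ctrl
print(ctrl.sign_off())"
```

```text
the job is handed in; nothing more can be done
None
```

I turned the front-right foot's loose screw about 9.7 rad clockwise to its stop, pushing only with the closed fingertips at about 8 to 9 N at most, and handed the job in at about 36 s; the turn matches the roughly 6 mm I measured by touch, but the camera cannot see that pad on the counter.

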